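# Clear the repair bench: hang the parts baskets, clip in the drivers

### The arm

A 6-joint arm with a two-finger parallel gripper is mounted at the origin on the work surface. World frame = base frame: x ahead of the robot, y to its left, z up, the work surface at z = 0. Lengths are in m, angles in rad, forces in N, time in s.
With the tool pointing down it reaches from about 0.25 to 0.775 m from the base axis. Payload 4 kg.
Tool frame: the origin (TCP) lies midway between the tips of the shut fingers; the grasp point (between the pads) lies 19 mm behind it (robot.tcp_to_grasp is the distance from the TCP to the grasp point, in m); z points along the fingers, x is the direction in which the jaws open and shut, and the axes are right-handed (so a half turn about z gives the same grasp; the last joint's range is limited). The gripper opens to 94 mm and grips with 3 to 60 N. Pads are 16 mm wide; open, the fingers measure 119 mm over their backs; the gripper's body (75 mm by 177 mm) begins 78 mm behind the grasp point.
Start: joints at [1.07, 0.087, 1.371, -0, 1.684, -0.103], TCP at [0.213, 0.507, 0.206] pointing down, gripper open.
Joint ranges: [-3.1, 3.1], [-0.76, 2.03], [0.27, 2.55], [-1.08, 4.22], [0.17, 2.65], [-2.57, 2.57]. Speed limits (rad/s): [2.79, 2.79, 3.14, 3.14, 3.14, 3.14].

### API

Orientations are given as [roll, pitch, yaw] about the fixed x, y, z axes, in that order (R = Rz(yaw) Ry(pitch) Rx(roll)).
In Python, from bench import get_obs, vision, robot gives the robot as it stands.
- The arm moves only by the tool servo_tool, never from a script. Its argument "targets" is text: rows parted by semicolons, each of 7 numbers parted by spaces: the opening, from 0 (shut) to 1 (fully open), then the shift along the tool's x, y, z as a fraction of full scale, then the turn, a rotation vector about the tool's x, y, z as a fraction of full scale. A call has 1 to 12 rows; each row is the pose to reach, as a shift and turn from the pose commanded when the call began, along the tool's axes at that moment, turning the shorter way round; what a row does not reach only later rows make up. Full scale, the value 1, is 0.25 m for a shift and pi rad for a turn. A row lasts 1/12 s, in which the tool goes at most 41.7 mm and 7.16 degrees, less where a joint would pass 70% of its speed; a pose out of reach is approached as far as the arm can. A call with a number of a shift or a turn outside -1 to 1 is refused whole. A call with a gripper value outside its range is refused whole. The fingers move at their own pace and stop on an object; the grip force is fixed at half the most. Time passes only in rows, so rows that repeat a pose let the fingers close. It gives the time, the measured TCP pose, the force and the opening at its end, in the units of the state.
- get_obs(): the state, without advancing time (a new reading comes with each control period).
- vision.snapshot(name): name is "side" or "top" or "wrist"; returns a dict with "image" (420x560x3 uint8, red, green, blue), "mtx" (3x3 intrinsics, pixels), "world_from_camera" (4x4, takes a point from camera to world coordinates); the wrist camera has in their place "T_tool_cam" (4x4, takes a point from camera to tool coordinates, whose origin is the TCP and whose axes are the tool frame's). Camera axes: x right, y down, z forward; pixel columns grow to the right and rows downward; lengths in m; the calibration is good to about 2 mm. A picture is of the moment at which its call begins: read the wrist's pose just before it. There is no depth.
- robot.close_job(): hands the job in, once; it reports no verdict.
The state is a dict: "time": time; "joint_positions": joint angles; "qvel": joint speeds; "joint_torque": joint torques, N m; "tool_pos": TCP position; "ee_rot": TCP orientation; "wrist_force": force on the tool from outside, world axes, zero at the start; "wrist_torque": the same for the moment, N m; "width": finger opening in m.
Only numpy, scipy, OpenCV 4.12 (cv2) and the standard library are available. Lean on these libraries where they do the work, as an engineer would, in place of code of your own. Each camera call takes 0.05 s, during which the arm holds its last target.

### The job

Clear the repair bench: hang every parts basket by its handle on the hook rack, one basket to a double hook with the bar lying across both prongs, and press all three double-ended drivers down into the spring clips of the clip rail, one to a clip, until they sit fully home with the jaw closed over them. Any hook, any clip and any order will do; leave the tape roll and the lock case where they are.

Things in the scene. Friction and masses are not known exactly. Their poses are not given: they have to be found in the camera images.
- basket1_bar (a point): blue open parts basket 80 (x) x 100 (y) x 50 mm high, 0.22 kg with parts; rigid hoop handle: two 4 mm thick uprights at y = -48 and +48 mm carry a black bar. Point: centre of that bar, 125 mm above the basket's underside. Bar runs along y: 100 mm long, 12 mm wide (x), 10 mm high. Gap from basket rim up to bar: 70 mm. Half-turn symmetric. May be absent (None)
- basket2_bar (a point): green open parts basket 80 (x) x 100 (y) x 50 mm high, 0.22 kg with parts; rigid hoop handle: two 4 mm thick uprights at y = -48 and +48 mm carry a black bar. Point: centre of that bar, 125 mm above the basket's underside. Bar runs along y: 100 mm long, 12 mm wide (x), 10 mm high. Gap from basket rim up to bar: 70 mm. Half-turn symmetric. May be absent (None)
- basket3_bar (a point): yellow open parts basket 80 (x) x 100 (y) x 50 mm high, 0.22 kg with parts; rigid hoop handle: two 4 mm thick uprights at y = -48 and +48 mm carry a black bar. Point: centre of that bar, 125 mm above the basket's underside. Bar runs along y: 100 mm long, 12 mm wide (x), 10 mm high. Gap from basket rim up to bar: 70 mm. Half-turn symmetric. May be absent (None)
- driver1_mid (a point): double-ended driver, 140 mm long along y, 0.12 kg: red square grip in the middle (24 x 24 mm, 44 mm long along y, does not roll), round steel shank of 12 mm diameter out of both ends. Point: its centre, 12 mm above the bench as it lies. Both ends alike
- driver2_mid (a point): double-ended driver, 140 mm long along y, 0.12 kg: green square grip in the middle (24 x 24 mm, 44 mm long along y, does not roll), round steel shank of 12 mm diameter out of both ends. Point: its centre, 12 mm above the bench as it lies. Both ends alike
- driver3_mid (a point): double-ended driver, 140 mm long along y, 0.12 kg: yellow square grip in the middle (24 x 24 mm, 44 mm long along y, does not roll), round steel shank of 12 mm diameter out of both ends. Point: its centre, 12 mm above the bench as it lies. Both ends alike
- hook1 (a point): double hook of the grey hook rack; all three are alike, in a row 135 mm apart along y. Two level steel prongs, 7 mm thick, at y = -31 and +31 mm, point to -x, free between them. Point: midway between them at the height of their top, 235 mm above the bench. A hung basket's bar lies across both, its centre 5 mm above the point, body below the prongs. One basket each
- hook2 (a point): middle hook, like hook1. Prongs run level from x = +85 mm (front of the rack's beam, whose top is 12 mm above the point) to x = -26 mm, where they turn up and end 17 mm above the point at x = -36 mm. To hang: bring the bar, along y, from the -x side above the upturned ends, so that the prongs pass through the gap under the bar, then lower it at about x = 0
- hook3 (a point): third hook, like hook1 and hook2 (which see). x points away from the robot, into the rack; z up
- clip1 (a point): spring clip on the robot's side of the clip rail; three alike, 75 mm apart along x. Two black forks, each 18 mm wide, centred at y = -42 and +42 mm; 66 mm free between them for the driver's grip and the fingers. Point: centre of a driver fully home, 50 mm above the bench, its shanks along y on the fork floors. Rail base 220 x 130 x 10 mm. One driver each
- clip2 (a point): middle clip, like clip1. Fixed back cheek at x = +7.5 mm, up to 20 mm above the point, flared out above that to 36 mm. On the -x side an orange jaw: its nose overhangs the slot 9 to 12 mm above the point, with a sloping lead-in that rises from there to 37 mm above the point at x = -18 mm
- clip3 (a point): third clip, the farthest from the robot, like clip1 and clip2 (which see). z up
- jaw1 (a joint): jaw of clip1, rad: 0 closed (a spring holds it at this stop), 0.1 to 0.2 while a shank passes the nose, 0.6 fully aside. A driver pressed straight down, level and along y, pushes it aside (5 to 15 N in all, slippery nylon); it then snaps back over the shanks
- jaw2 (a joint): jaw of clip2, the same as jaw1
- jaw3 (a joint): jaw of clip3, the same as jaw1
- tape_mid (a point): bystander: roll of brown tape under the hooks, lying on its flat side, 90 mm diameter, 48 mm high; point at its centre. Leave alone
- lock_mid (a point): bystander: dark metal lock case 50 x 200 x 28 mm; point at about its centre. Leave alone

How it is judged:
By the outcome, as a careful person would: the job done as asked, in the order asked, and still so for the second after the job is handed in, with the robot touching nothing.
Of basket1, basket2, basket3 only 2 to 3 are there at a start; the rules pass over those that are not, and their reading is None.
At some moment in a run one of basket1, basket2, basket3, driver1, driver2, driver3 may be knocked a few centimetres aside while the robot is not near it.
It also fails if it takes over 208 s, if anything falls off the work surface, if the arm or the gripper's body presses on something with over 40 N, if the wrist force passes 120 N, or if a joint passes its speed limit or range.

## Working session

There is one attempt and no reset: what is moved stays moved. The work goes in short steps, Python scripts to look and compute and a tool call to move; the robot and the scene stay as the last step left them, time stands still between calls to the robot, and variables do not carry over. Pictures are saved under pics/ and viewed, and the job is handed in when it is done.

Besides the shell and the picture viewer there is one more tool, called after ">>>" as name(argument=value, ...) on one line, values as JSON. servo_tool: Moves the arm, as the interface text tells. Its arguments: {"type":"object","properties":{"targets":{"type":"string"}},"required":["targets"]}

```bash
ls -la; mkdir -p pics; python3 - <<'E'
from bench import get_obs, vision, robot
import cv2
o=get_obs(); print(o)
for n in ["side","top","wrist"]:
    s=vision.snapshot(n); cv2.imwrite(f"pics/{n}0.png",s["image"][:,:,::-1]); print(n,s["mtx"],s.get("world_from_camera",s.get("T_tool_cam")))
E
```

```text
total 12
drwxr-xr-x  3 agent agent 4096 Dec  6 12:24 .
drwxr-xr-x 23 root  root  4096 Dec  6 12:24 ..
drwxr-xr-x  2 agent agent 4096 Dec  6 12:24 pics
{'time': 0.0, 'joint_positions': array([ 1.06992269e+00,  8.79279886e-02,  1.37225082e+00,  2.33012434e-06,
        1.68359783e+00, -1.03110861e-01]), 'qvel': array([-0.00016069, -0.00176085, -0.00056876,  0.0016112 ,  0.00085078,
        0.00258235]), 'joint_torque': array([ 9.70093861e-04, -3.40186965e+01, -3.02430511e+01,  7.19249994e-02,
        3.27956211e-02, -1.54893560e-04]), 'tool_pos': array([0.2127887 , 0.5065708 , 0.20432069]), 'ee_rot': array([-3.14136556e+00,  2.17214702e-03,  1.17303405e+00]), 'wrist_force': array([ 0.49572164, -0.29736391, -0.21955465]), 'wrist_torque': array([-0.00514792, -0.00876614,  0.01724138]), 'width': 0.09355108254987535}
side [[539.66746421   0.         280.96834765]
 [  0.         539.66746421 215.87222257]
 [  0.           0.           1.        ]] [[ 0.77335906 -0.41985737  0.47501111 -0.10207179]
 [-0.63362616 -0.48728351  0.60089322 -0.81047045]
 [-0.02082437 -0.76568568 -0.64287773  1.0192206 ]
 [ 0.          0.          0.          1.        ]]
top [[419.54558809   0.         278.77082241]
 [  0.         419.54558809 212.52189994]
 [  0.           0.           1.        ]] [[ 0.0158119  -0.99570749  0.0911953   0.45659032]
 [-0.9994057  -0.01853266 -0.02906516  0.00425644]
 [ 0.03063049 -0.09068153 -0.99540878  1.0843236 ]
 [ 0.          0.          0.          1.        ]]
wrist [[302.32351074   0.         284.31863873]
 [  0.         302.32351074 206.13653511]
 [  0.           0.           1.        ]] [[ 9.99998846e-01  1.22002251e-03  9.05318132e-04  1.48717398e-03]
 [-1.42020598e-03  9.62329085e-01  2.71883644e-01 -7.86094797e-02]
 [-5.39509803e-04 -2.71884616e-01  9.62329707e-01 -1.79658138e-01]
 [ 0.00000000e+00  0.00000000e+00  0.00000000e+00  1.00000000e+00]]
```

View pics/side0.png

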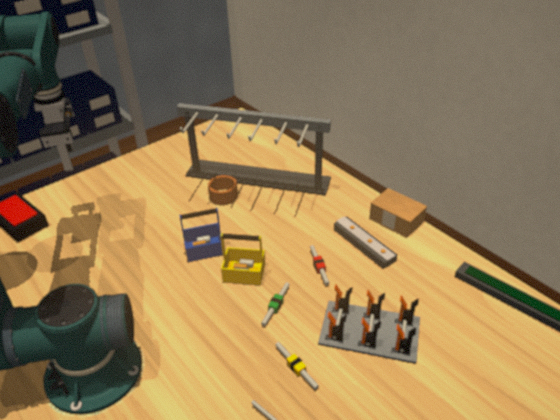

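View pics/top0.png

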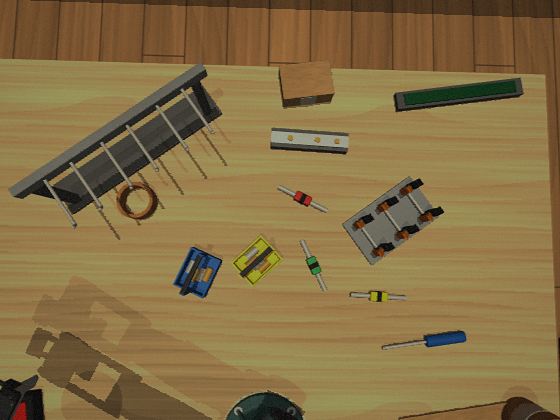

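View pics/wrist0.png

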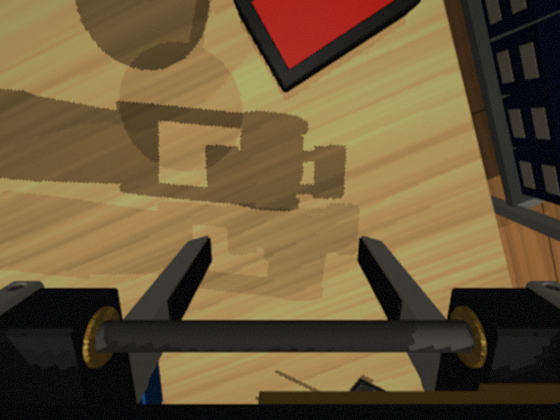

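```bash
cat > h.py <<'E'
import numpy as np, cv2
from bench import get_obs, vision, robot
from scipy.spatial.transform import Rotation as R
def toolT(o=None):
    o=o or get_obs(); T=np.eye(4); T[:3,:3]=R.from_euler('xyz',o['ee_rot']).as_matrix(); T[:3,3]=o['tool_pos']; return T
def snap(n,save=None):
    o=get_obs(); s=vision.snapshot(n)
    W=s['world_from_camera'] if n!='wrist' else toolT(o)@s['T_tool_cam']
    im=s['image'][:,:,::-1].copy()
    if save: cv2.imwrite(f'pics/{save}.png',im)
    return im,np.array(s['mtx']),np.array(W)
def ray(K,W,uv):
    d=W[:3,:3]@np.linalg.inv(K)@np.array([uv[0],uv[1],1.]); return W[:3,3],d/np.linalg.norm(d)
def onz(K,W,uv,z):
    c,d=ray(K,W,uv); return c+d*(z-c[2])/d[2]
def proj(K,W,p):
    q=np.linalg.inv(W)@np.append(p,1); q=K@q[:3]; return q[:2]/q[2]
def tri(a,b):
    (c1,d1),(c2,d2)=a,b
    A=np.stack([d1,-d2],1); t=np.linalg.lstsq(A,c2-c1,rcond=None)[0]
    p,q=c1+d1*t[0],c2+d2*t[1]; return (p+q)/2,np.linalg.norm(p-q)
E
cat > crop.py <<'E'
import cv2,sys
f,x0,y0,x1,y1,s,o=sys.argv[1:]
x0,y0,x1,y1,s=map(int,(x0,y0,x1,y1,s))
im=cv2.imread(f)[y0:y1,x0:x1]; im=cv2.resize(im,None,fx=s,fy=s,interpolation=cv2.INTER_CUBIC)
for v in range(x0-x0%10+10,x1,10): cv2.putText(im,str(v),((v-x0)*s,8),0,0.3,(0,0,255)); cv2.line(im,((v-x0)*s,10),((v-x0)*s,14),(0,0,255))
for v in range(y0-y0%10+10,y1,10): cv2.putText(im,str(v),(0,(v-y0)*s),0,0.3,(0,0,255))
cv2.imwrite(o,im)
E
python3 crop.py pics/top0.png 0 55 230 245 3 pics/c1.png
python3 crop.py pics/top0.png 165 175 445 310 2 pics/c2a.png
python3 crop.py pics/top0.png 335 170 450 310 5 pics/c2.png
python3 crop.py pics/side0.png 170 95 340 220 4 pics/c3.png
python3 crop.py pics/side0.png 310 280 430 360 6 pics/c4.png
```

```text
(no output)
```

View pics/c1.png

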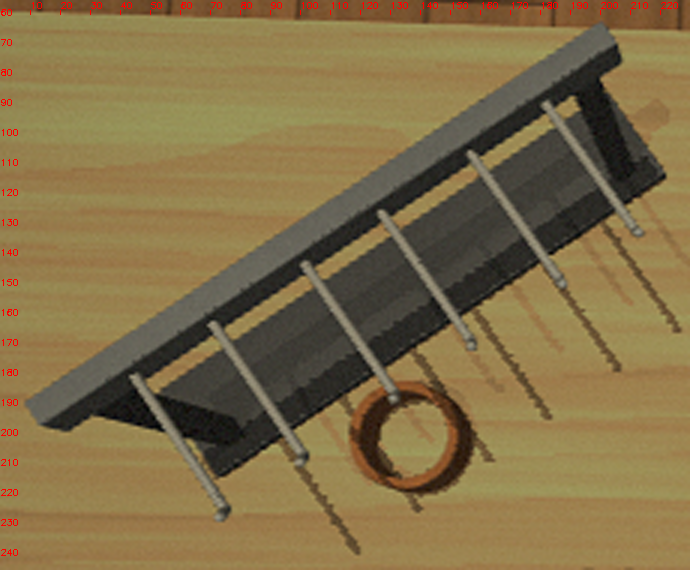

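View pics/c2.png

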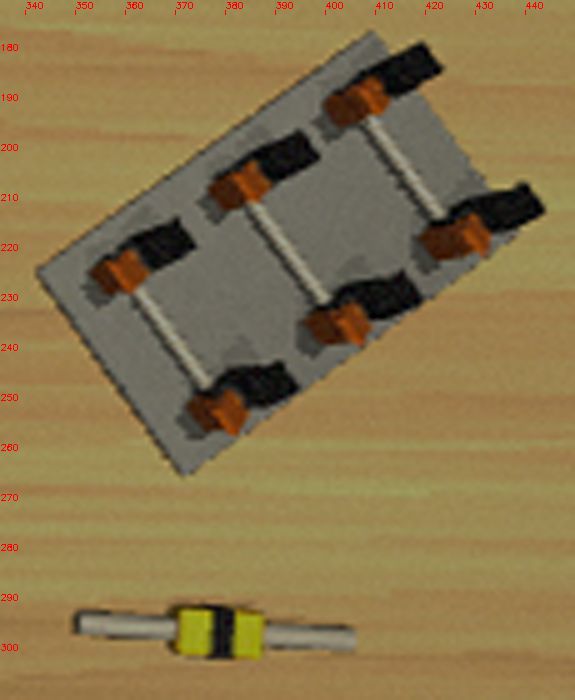

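View pics/c3.png

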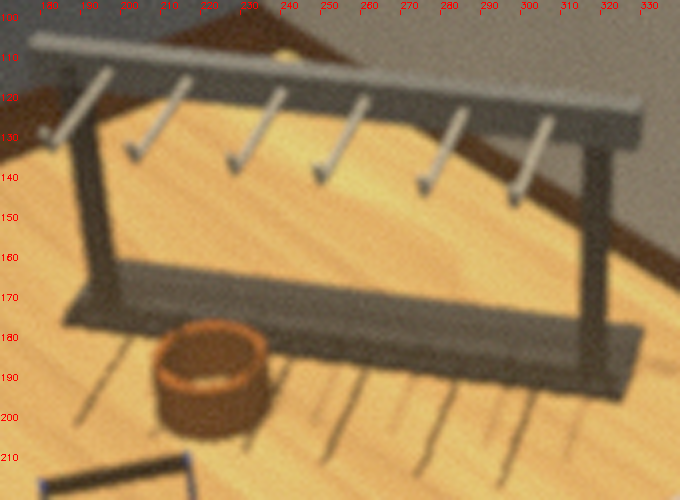

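View pics/c4.png

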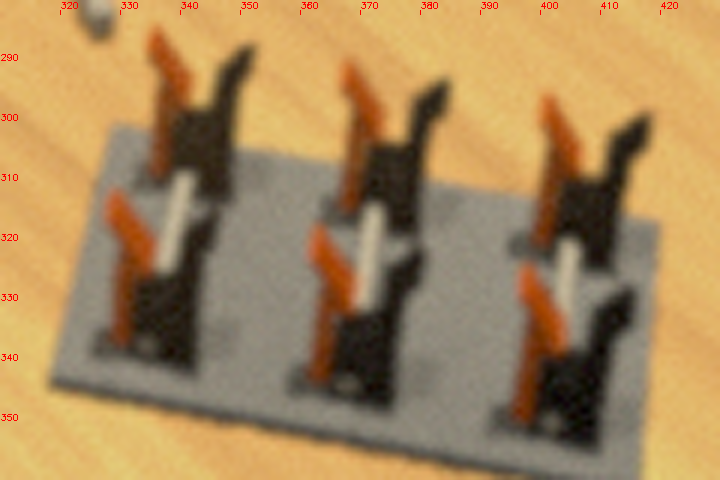

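```bash
python3 crop.py pics/top0.png 165 175 345 310 4 pics/c5.png
python3 crop.py pics/side0.png 170 200 340 400 3 pics/c6.png
```

```text
(no output)
```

View pics/c5.png

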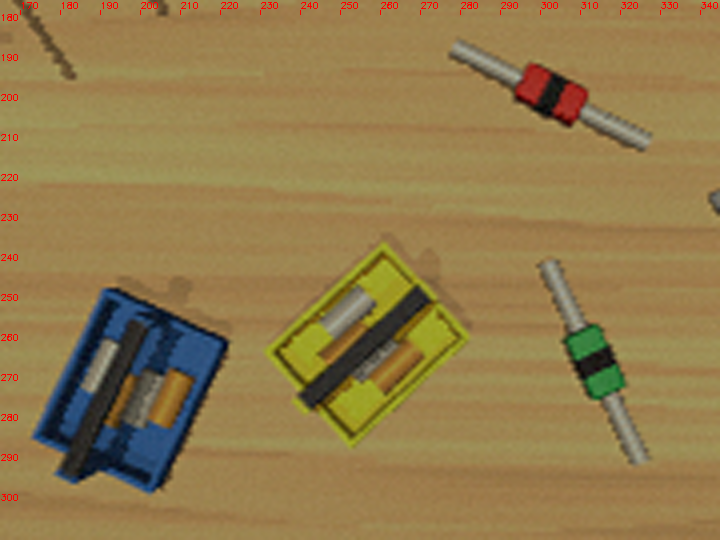

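View pics/c6.png

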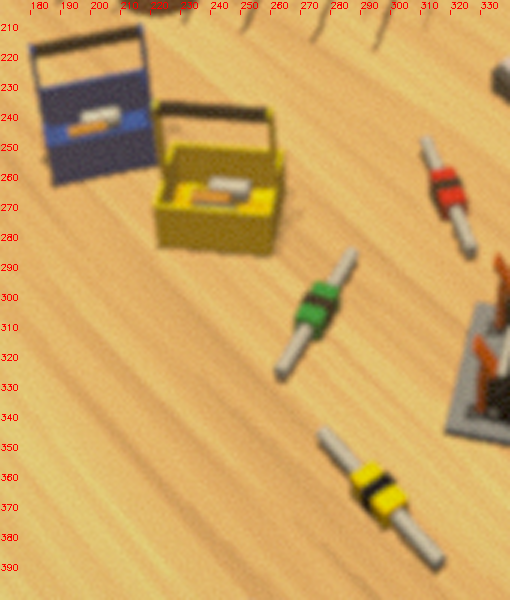

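```bash
cat > m0.py <<'E'
from h import *
im,K,W=snap('top'); im2,K2,W2=snap('side')
P=lambda u,z:onz(K,W,u,z)
def seg(n,a,b,z):
    p,q=P(a,z),P(b,z); c=(p+q)/2; d=q-p
    print(n,'c',c.round(4),'len',np.linalg.norm(d).round(4),'axis',d[:2].round(3)/1,'ang',np.degrees(np.arctan2(d[1],d[0])).round(1),'side px',proj(K2,W2,p).round(),proj(K2,W2,q).round())
seg('blue',(199.3,255.5),(182.5,293.7),.13)
seg('yel',(270.5,248),(242,275.5),.13)
seg('d1',(278.5,187),(327,211),.012)
seg('d2',(301.5,241),(325.5,290),.012)
seg('d3',(349,295.3),(406,298.5),.012)
# rail
for a in [(342,224.3),(409,177),(371,265.3)]: print('rail corner',P(a,.010).round(4))
tips=[(74,226.5),(100,208.5),(131,188.5),(157,170.5),(187.3,150.3),(212.5,132.5)]
roots=[(45,181),(70.5,163),(101.5,143),(127,126),(157.5,106.5),(182,90)]
t=np.array([P(a,.252) for a in tips]); r=np.array([P(a,.235) for a in roots])
print(t.round(4)); print(np.diff(t,axis=0).round(4),np.linalg.norm(np.diff(t,axis=0),axis=1).round(4)); print((r-t).round(3),np.linalg.norm((r-t)[:,:2],axis=1).round(3))
for a in t: print(proj(K2,W2,a).round(1))
E
python3 m0.py
```

```text
blue c [0.4009 0.171  0.13  ] len 0.092 axis [-0.085  0.034] ang 158.0 side px [216. 209.] [181. 216.]
yel c [0.4316 0.0254 0.13  ] len 0.0888 axis [-0.063  0.063] ang 134.8 side px [259. 237.] [223. 235.]
d1 c [ 0.591  -0.0883  0.012 ] len 0.1395 axis [-0.06  -0.126] ang -115.4 side px [311. 247.] [327. 284.]
d2 c [ 0.4214 -0.1175  0.012 ] len 0.1378 axis [-0.123 -0.062] ang -153.1 side px [287. 284.] [263. 325.]
d3 c [ 0.3444 -0.2814  0.012 ] len 0.1459 axis [-0.006 -0.146] ang -92.4 side px [275. 343.] [317. 389.]
rail corner [ 0.5276 -0.1906  0.01  ]
rail corner [ 0.6547 -0.3666  0.01  ]
rail corner [ 0.4237 -0.2655  0.01  ]
[[0.4979 0.3805 0.252 ]
 [0.5342 0.3322 0.252 ]
 [0.5752 0.2737 0.252 ]
 [0.6124 0.2241 0.252 ]
 [0.6548 0.1655 0.252 ]
 [0.6925 0.1163 0.252 ]]
[[ 0.0363 -0.0483  0.    ]
 [ 0.0409 -0.0585  0.    ]
 [ 0.0372 -0.0496  0.    ]
 [ 0.0424 -0.0586  0.    ]
 [ 0.0377 -0.0492  0.    ]] [0.0605 0.0714 0.062  0.0723 0.062 ]
[[ 0.091  0.071 -0.017]
 [ 0.093  0.071 -0.017]
 [ 0.095  0.069 -0.017]
 [ 0.094  0.069 -0.017]
 [ 0.095  0.068 -0.017]
 [ 0.093  0.068 -0.017]] [0.116 0.117 0.117 0.117 0.116 0.115]
[181.7 127.4]
[202.3 129.8]
[226.8 133. ]
[248.7 135.5]
[274.5 138.7]
[297.3 141.1]
```

```bash
cat > go.py <<'E'
# usage: go.py cx cy cz cyaw  tx ty tz tyaw   (commanded, target; m, deg) -> tool-frame fractions
import sys,numpy as np
c=np.array(sys.argv[1:5],float); t=np.array(sys.argv[5:9],float)
def frac(c,t):
    a=np.radians(c[3]); X=np.array([np.cos(a),np.sin(a),0]);Y=np.array([np.sin(a),-np.cos(a),0]);Z=np.array([0,0,-1.])
    d=t[:3]-c[:3]; w=-(t[3]-c[3])/180.
    return np.round([X@d/.25,Y@d/.25,Z@d/.25,w],3), np.linalg.norm(d)
f,d=frac(c,t); print(f,'dist',round(d,3),'rows>=',np.ceil(max(d/.0417,abs(t[3]-c[3])/7.16)))
E
python3 go.py .213 .507 .206 67.2  .33 .30 .22 68; python3 go.py .33 .30 .22 68 .4009 .171 .19 68
```

```text
[-0.582  0.752 -0.056 -0.004] dist 0.238 rows>= 6.0
[-0.372  0.456  0.12  -0.   ] dist 0.15 rows>= 4.0
```

>>> servo_tool(targets="1 -0.29 0.376 -0.028 0 0 -0.002; 1 -0.582 0.752 -0.056 0 0 -0.004; 1 -0.582 0.752 -0.056 0 0 -0.004; 1 -0.582 0.752 -0.056 0 0 -0.004; 1 -0.582 0.752 -0.056 0 0 -0.004; 1 -0.582 0.752 -0.056 0 0 -0.004; 1 -0.582 0.752 -0.056 0 0 -0.004; 1 -0.582 0.752 -0.056 0 0 -0.004")

```text
time: 0.92
tool_pos: [0.3307, 0.2992, 0.2197]
ee_rot: [-3.142, -0.001, 1.182]
wrist_force: [-0.7, 0.0, 0.6]
width: 0.0941
```

>>> servo_tool(targets="1 -0.372 0.456 0.12 0 0 0; 1 -0.372 0.456 0.12 0 0 0; 1 -0.372 0.456 0.12 0 0 0; 1 -0.372 0.456 0.12 0 0 0; 1 -0.372 0.456 0.12 0 0 0; 1 -0.372 0.456 0.12 0 0 0; 1 -0.372 0.456 0.12 0 0 0")

```text
time: 1.5
tool_pos: [0.4003, 0.1726, 0.1896]
ee_rot: [-3.141, -0.001, 1.187]
wrist_force: [1.3, 0.2, 0.2]
width: 0.094
```

```bash
python3 - <<'E'
from h import *
o=get_obs(); print(o['time'],o['tool_pos'],o['ee_rot'],o['joint_positions'])
snap('wrist','w1'); snap('top','t1')
E
```

```text
1.5 [0.40032395 0.17256271 0.18955788] [-3.14076763e+00 -8.61695240e-04  1.18722399e+00] [ 2.75823596e-01 -1.66964464e-01  1.64735107e+00  1.19137365e-03
  1.66133014e+00 -9.11293109e-01]
```

View pics/w1.png

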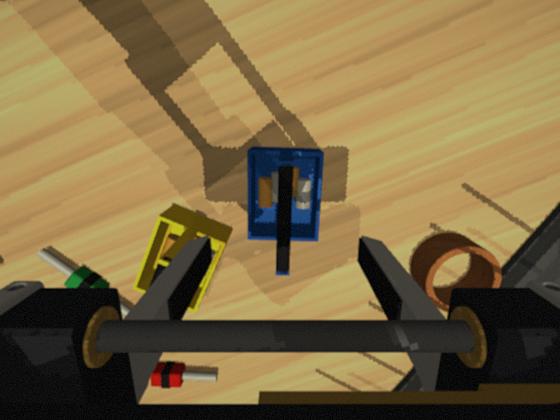

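```bash
python3 crop.py pics/w1.png 230 135 340 285 5 pics/c7.png; python3 - <<'E'
from h import *
im,K,W=snap('wrist')
p,q=onz(K,W,(287,167),.13),onz(K,W,(282.5,275),.13); print(p,q,(p+q)/2,np.linalg.norm(p-q),np.degrees(np.arctan2(*(p-q)[1::-1])))
E
```

```text
[0.36168501 0.19239997 0.13      ] [0.44873307 0.1535075  0.13      ] [0.40520904 0.17295374 0.13      ] 0.0953414302650357 155.92523891392952
```

View pics/c7.png

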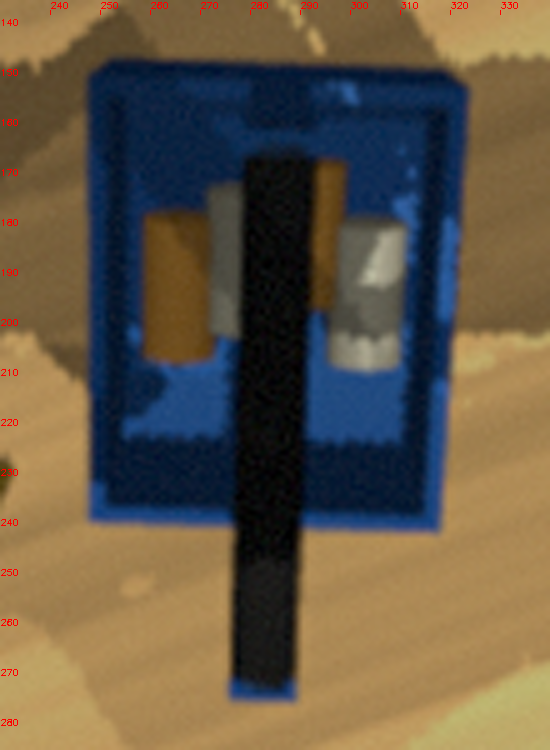

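```bash
python3 go.py .4009 .171 .19 68 .404 .172 .106 66.6
```

```text
[0.008 0.01  0.336 0.008] dist 0.084 rows>= 3.0
```

>>> servo_tool(targets="1 0.008 0.01 0.1 0 0 0.008; 1 0.008 0.01 0.2 0 0 0.008; 1 0.008 0.01 0.28 0 0 0.008; 1 0.008 0.01 0.336 0 0 0.008; 1 0.008 0.01 0.336 0 0 0.008; 0 0.008 0.01 0.336 0 0 0.008; 0 0.008 0.01 0.336 0 0 0.008; 0 0.008 0.01 0.336 0 0 0.008; 0 0.008 0.01 0.336 0 0 0.008; 0 0.008 0.01 0.336 0 0 0.008; 0 0.008 0.01 0.336 0 0 0.008; 0 0.008 0.01 0.336 0 0 0.008")

```text
time: 2.65
tool_pos: [0.404, 0.172, 0.1059]
ee_rot: [3.141, -0.001, 1.16]
wrist_force: [-0.6, -0.4, -0.0]
width: 0.0509
```

>>> servo_tool(targets="0 0 0 0 0 0 0; 0 0 0 0 0 0 0; 0 0 0 0 0 0 0; 0 0 0 0 0 0 0; 0 0 0 0 0 0 0; 0 0 0 0 0 0 0")

```text
time: 3.15
tool_pos: [0.4037, 0.1718, 0.1055]
ee_rot: [-3.142, 0.0, 1.16]
wrist_force: [0.2, -0.7, -3.1]
width: 0.0115
```

```bash
python3 go.py  .404 .172 .106 66.6 .404 .172 .258 66.6;python3 go.py  .404 .172 .258 66.6 .460 .315 .258 36.4
```

```text
[ 0.     0.    -0.608 -0.   ] dist 0.152 rows>= 4.0
[ 0.614 -0.022  0.     0.168] dist 0.154 rows>= 5.0
```

>>> servo_tool(targets="0 0 0 -0.05 0 0 0; 0 0 0 -0.15 0 0 0; 0 0 0 -0.25 0 0 0; 0 0 0 -0.35 0 0 0; 0 0 0 -0.45 0 0 0; 0 0 0 -0.55 0 0 0; 0 0 0 -0.608 0 0 0; 0 0 0 -0.608 0 0 0; 0 0 0 -0.608 0 0 0")

```text
time: 3.9
tool_pos: [0.4039, 0.172, 0.2573]
ee_rot: [3.141, -0.0, 1.16]
wrist_force: [0.2, -0.5, -2.8]
width: 0.0114
```

>>> servo_tool(targets="0 0.06 0 0 0 0 0.016; 0 0.12 0 0 0 0 0.034; 0 0.2 -0.01 0 0 0 0.055; 0 0.28 -0.01 0 0 0 0.08; 0 0.36 -0.01 0 0 0 0.1; 0 0.44 -0.02 0 0 0 0.12; 0 0.52 -0.02 0 0 0 0.14; 0 0.58 -0.02 0 0 0 0.16; 0 0.614 -0.022 0 0 0 0.168; 0 0.614 -0.022 0 0 0 0.168; 0 0.614 -0.022 0 0 0 0.168; 0 0.614 -0.022 0 0 0 0.168")

```text
time: 4.9
tool_pos: [0.4594, 0.3142, 0.256]
ee_rot: [-3.141, 0.003, 0.633]
wrist_force: [0.3, -0.3, -2.5]
width: 0.0116
```

```bash
python3 - <<'E'
from h import *
snap('wrist','w2'); im,K,W=snap('top','t2'); im2,K2,W2=snap('side','s2')
E
python3 crop.py pics/t2.png 0 100 280 300 2 pics/c8.png;python3 crop.py pics/s2.png 130 60 330 240 4 pics/c9.png;
```

```text
(no output)
```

View pics/w2.png

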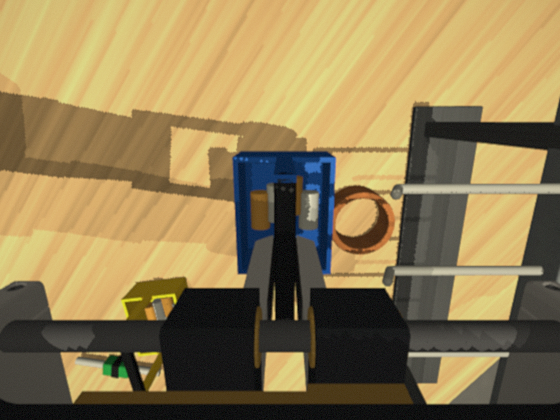

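View pics/c9.png

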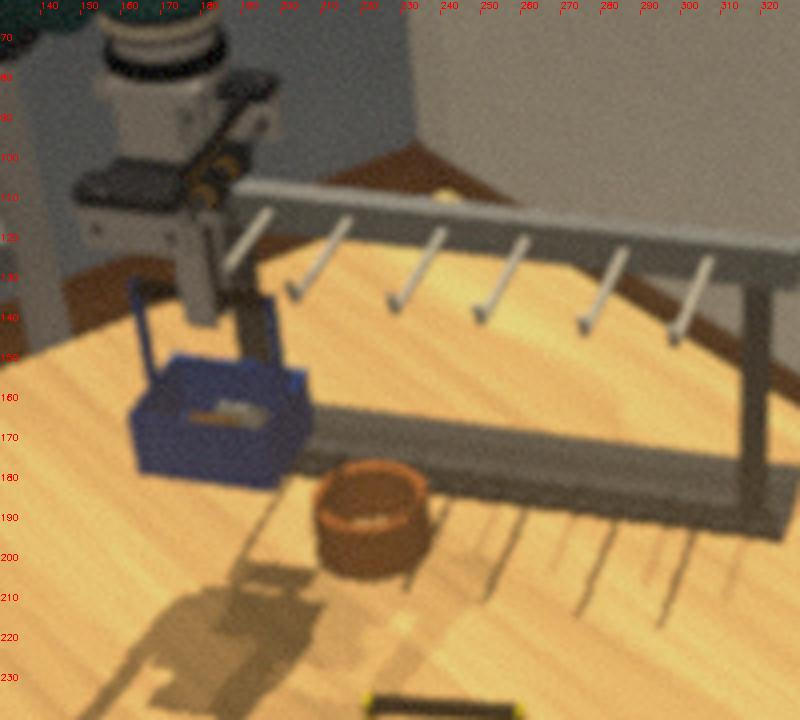

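```bash
python3 - <<'E'
from h import *
im,K,W=snap('wrist')
ex=np.array([.805,.593,0]);ey=np.array([-.593,.805,0])
t=[onz(K,W,u,.252) for u in [(396.5,190),(388.5,276)]]
print(t,np.linalg.norm(t[0]-t[1]), (t[0]+t[1])/2+.033*ex)
d=t[0]-t[1];print(np.degrees(np.arctan2(d[1],d[0])))
# prong line angles
a,b=onz(K,W,(420,189),.235),onz(K,W,(550,189),.235);print(np.degrees(np.arctan2(*(b-a)[1::-1])))
a,b=onz(K,W,(420,271),.235),onz(K,W,(540,271),.235);print(np.degrees(np.arctan2(*(b-a)[1::-1])))
print(onz(K,W,(284,183),get_obs()['tool_pos'][2]+.024)-get_obs()['tool_pos'])
E
```

```text
[array([0.49550698, 0.38736448, 0.252     ]), array([0.53145033, 0.33944684, 0.252     ])] 0.059900121239122736 [0.54004365 0.38297466 0.252     ]
126.87381491724837
36.30198707252287
36.29736576579521
[-0.02729989  0.03968136  0.024     ]
```

```bash
python3 go.py .460 .315 .258 36.4 .5415 .3795 .258 36.4; python3 go.py .5415 .3795 .258 36.4 .5415 .3795 .224 36.4
```

```text
[ 0.415 -0.014  0.    -0.   ] dist 0.104 rows>= 3.0
[ 0.     0.     0.136 -0.   ] dist 0.034 rows>= 1.0
```

>>> servo_tool(targets="0 0.05 -0.014 0 0 0 0; 0 0.12 -0.014 0 0 0 0; 0 0.19 -0.014 0 0 0 0; 0 0.26 -0.014 0 0 0 0; 0 0.33 -0.014 0 0 0 0; 0 0.38 -0.014 0 0 0 0; 0 0.415 -0.014 0 0 0 0; 0 0.415 -0.014 0 0 0 0; 0 0.415 -0.014 0 0 0 0")

```text
time: 5.85
tool_pos: [0.5416, 0.3788, 0.2571]
ee_rot: [-3.142, 0.001, 0.632]
wrist_force: [0.2, -0.4, -1.6]
width: 0.0114
```

>>> servo_tool(targets="0 0 0 0.03 0 0 0; 0 0 0 0.06 0 0 0; 0 0 0 0.09 0 0 0; 0 0 0 0.12 0 0 0; 0 0 0 0.136 0 0 0; 0 0 0 0.136 0 0 0; 0 0 0 0.136 0 0 0")

```text
time: 6.43
tool_pos: [0.5413, 0.379, 0.2229]
ee_rot: [-3.141, 0.001, 0.633]
wrist_force: [-0.1, -0.4, -2.0]
width: 0.0116
```

```bash
python3 - <<'E'
from h import *
o=get_obs();print(o['wrist_force'],o['tool_pos'])
snap('wrist','w3'); im,K,W=snap('top','t3'); im2,K2,W2=snap('side','s3')
E
python3 crop.py pics/s3.png 130 60 330 240 4 pics/c9.png;
```

```text
[-0.11020783 -0.41065008 -1.96816094] [0.54130345 0.37896656 0.2229194 ]
```

View pics/w3.png

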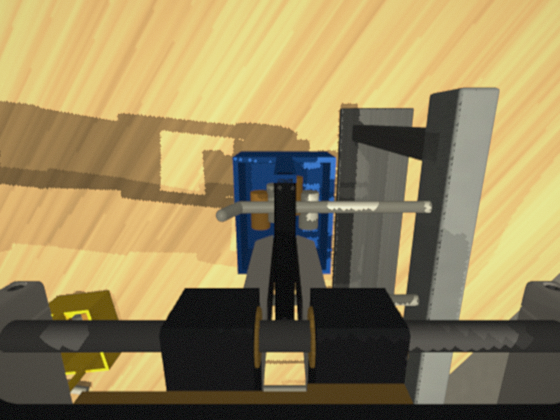

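View pics/c9.png

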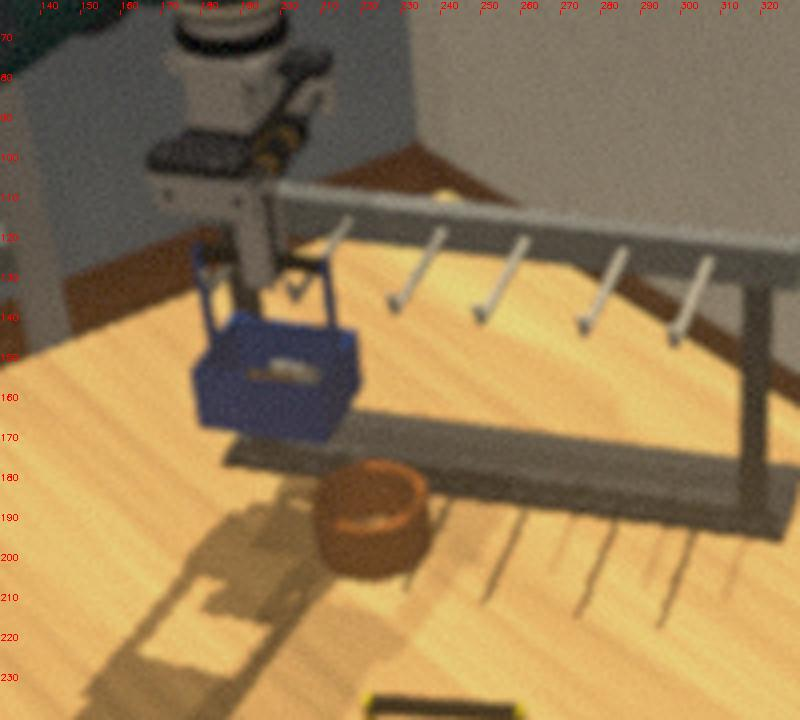

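>>> servo_tool(targets="0 0 0 0.008 0 0 0; 0 0 0 0.016 0 0 0; 0 0 0 0.016 0 0 0; 0 0 0 0.016 0 0 0")

```text
time: 6.92
tool_pos: [0.5419, 0.3793, 0.2201]
ee_rot: [3.142, -0.001, 0.633]
wrist_force: [-0.0, 0.1, -0.5]
width: 0.0117
```

>>> servo_tool(targets="0.3 0 0 0.002 0 0 0; 0.5 0 0 0.002 0 0 0; 0.5 0 0 0.002 0 0 0; 0.5 0 0 0.002 0 0 0; 0.5 0 0 0.002 0 0 0; 0.5 0 0 0.002 0 0 0; 0.5 0 0 -0.1 0 0 0; 0.5 0 0 -0.2 0 0 0; 0.5 0 0 -0.3 0 0 0; 0.5 0 0 -0.3 0 0 0")

```text
time: 7.75
tool_pos: [0.5429, 0.3799, 0.3014]
ee_rot: [3.14, -0.011, 0.633]
wrist_force: [-0.8, -0.6, 1.3]
width: 0.0476
```

```bash
python3 - <<'E'
from h import *
snap('wrist','w4'); im,K,W=snap('top','t4'); im2,K2,W2=snap('side','s4')
E
python3 crop.py pics/s4.png 130 60 330 240 4 pics/c9.png;
```

```text
(no output)
```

View pics/w4.png

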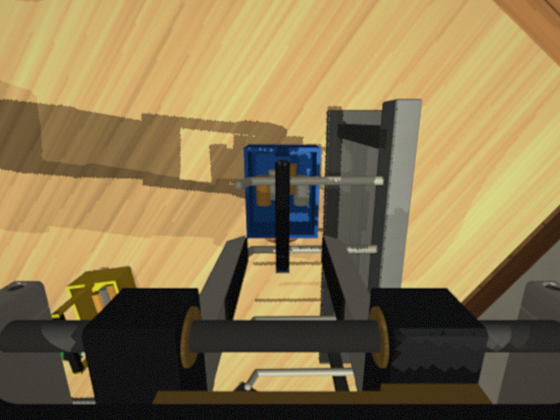

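View pics/c9.png

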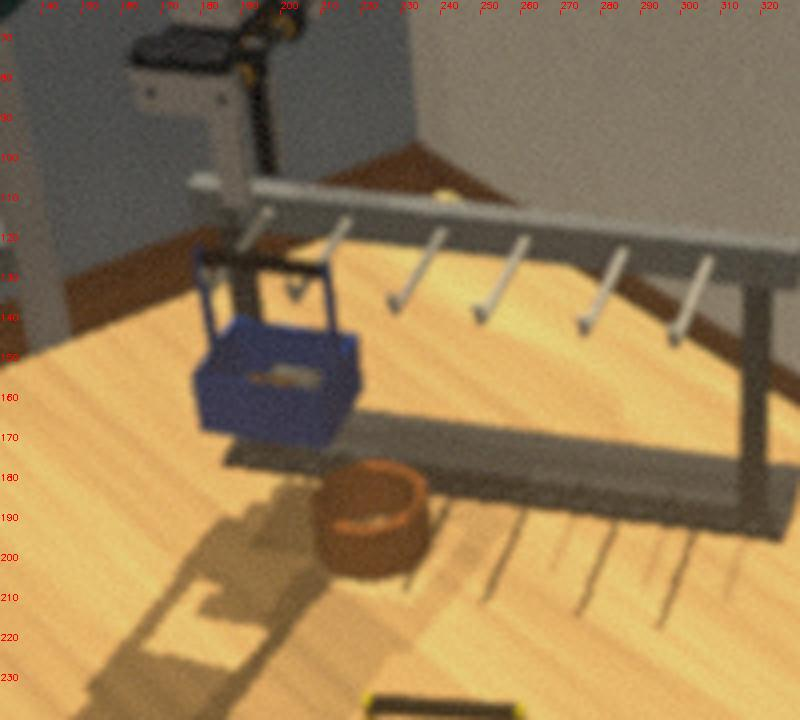

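View pics/t4.png

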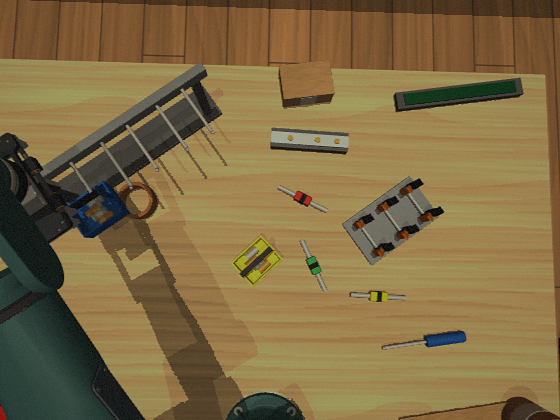

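```bash
python3 go.py .5415 .3795 .295 36.4 .47 .21 .28 40;python3 go.py .47 .21 .28 40 .433 .026 .19 44.8; 
```

```text
[-0.633  0.376  0.06  -0.02 ] dist 0.185 rows>= 5.0
[-0.586  0.469  0.36  -0.027] dist 0.208 rows>= 5.0
```

>>> servo_tool(targets="0.5 -0.1 0.06 0 0 0 0; 0.6 -0.633 0.376 0.06 0 0 -0.02; 0.8 -0.633 0.376 0.06 0 0 -0.02; 0.8 -0.633 0.376 0.06 0 0 -0.02; 0.8 -0.633 0.376 0.06 0 0 -0.02; 0.8 -0.633 0.376 0.06 0 0 -0.02; 0.8 -0.633 0.376 0.06 0 0 -0.02; 0.8 -0.633 0.376 0.06 0 0 -0.02; 0.8 -0.633 0.376 0.06 0 0 -0.02")

```text
time: 8.65
tool_pos: [0.4698, 0.2106, 0.2786]
ee_rot: [-3.141, 0.001, 0.696]
wrist_force: [0.7, 0.5, -0.3]
width: 0.0754
```

>>> servo_tool(targets="0.8 -0.586 0.469 0.36 0 0 -0.027; 0.8 -0.586 0.469 0.36 0 0 -0.027; 0.8 -0.586 0.469 0.36 0 0 -0.027; 0.8 -0.586 0.469 0.36 0 0 -0.027; 0.8 -0.586 0.469 0.36 0 0 -0.027; 0.8 -0.586 0.469 0.36 0 0 -0.027; 0.8 -0.586 0.469 0.36 0 0 -0.027; 0.8 -0.586 0.469 0.36 0 0 -0.027; 0.8 -0.586 0.469 0.36 0 0 -0.027")

```text
time: 9.4
tool_pos: [0.4334, 0.0272, 0.1905]
ee_rot: [3.141, -0.002, 0.783]
wrist_force: [0.6, 0.6, 0.6]
width: 0.075
```

```bash
python3 - <<'E'
from h import *
snap('wrist','w5')
E
python3 crop.py pics/w5.png 200 120 360 290 4 pics/c10.png
```

```text
(no output)
```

View pics/c10.png

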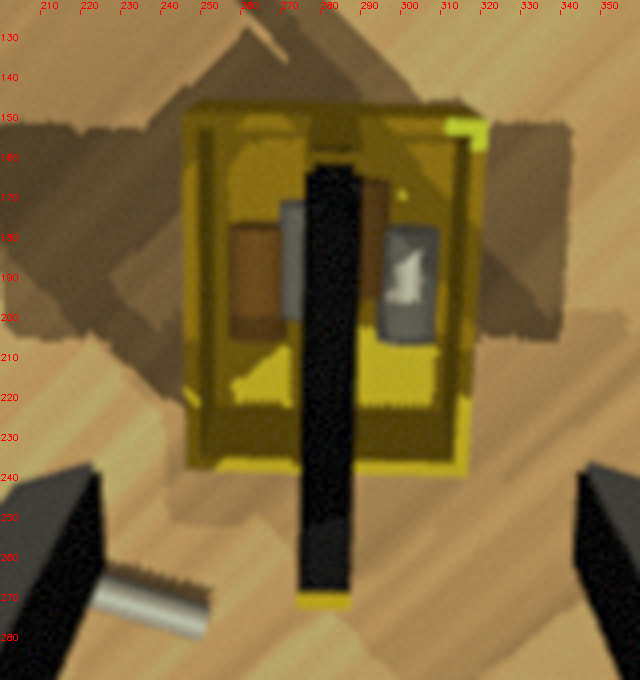

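```bash
python3 - <<'E'
from h import *
im,K,W=snap('wrist')
p,q=onz(K,W,(282.5,161.5),.13),onz(K,W,(281,271.5),.13); print(get_obs()['tool_pos'],(p+q)/2,np.linalg.norm(p-q),np.degrees(np.arctan2(*(p-q)[1::-1])))
E
python3 go.py .433 .026 .19 44.8 .4345 .0285 .106 44.2
```

```text
[0.43323115 0.02725356 0.19048248] [0.43327799 0.02703085 0.13      ] 0.0965068278261698 134.07286535636732
[ 0.011 -0.003  0.336  0.003] dist 0.084 rows>= 3.0
```

>>> servo_tool(targets="0.8 0 0 0.1 0 0 0.004; 0.8 0 0 0.2 0 0 0.004; 0.8 0 0 0.28 0 0 0.004; 0.8 0 0 0.336 0 0 0.004; 0.8 0 0 0.336 0 0 0.004; 0 0 0 0.336 0 0 0.004; 0 0 0 0.336 0 0 0.004; 0 0 0 0.336 0 0 0.004; 0 0 0 0.336 0 0 0.004; 0 0 0 0.336 0 0 0.004; 0 0 0 0.336 0 0 0.004; 0 0 0 0.336 0 0 0.004")

```text
time: 10.5
tool_pos: [0.4324, 0.0258, 0.1058]
ee_rot: [3.141, -0.001, 0.768]
wrist_force: [0.9, 0.4, -0.4]
width: 0.0318
```

>>> servo_tool(targets="0 0 0 0 0 0 0; 0 0 0 0 0 0 0; 0 0 0 0 0 0 0; 0 0 0 0 0 0 0; 0 0 0 -0.05 0 0 0; 0 0 0 -0.15 0 0 0; 0 0 0 -0.25 0 0 0; 0 0 0 -0.35 0 0 0; 0 0 0 -0.45 0 0 0; 0 0 0 -0.55 0 0 0; 0 0 0 -0.608 0 0 0; 0 0 0 -0.608 0 0 0")

```text
time: 11.5
tool_pos: [0.4337, 0.0257, 0.2611]
ee_rot: [3.137, -0.005, 0.768]
wrist_force: [0.2, -0.1, -1.8]
width: 0.0114
```

```bash
python3 go.py .433 .026 .258 44.1 .539 .209 .258 36.3; python3 go.py .539 .209 .258 36.3 .620 .2705 .258 36.3
```

```text
[ 0.814 -0.231  0.     0.043] dist 0.211 rows>= 6.0
[ 0.407 -0.006  0.    -0.   ] dist 0.102 rows>= 3.0
```

>>> servo_tool(targets="0 0.06 -0.02 0 0 0 0.004; 0 0.14 -0.04 0 0 0 0.008; 0 0.22 -0.06 0 0 0 0.012; 0 0.3 -0.085 0 0 0 0.016; 0 0.4 -0.11 0 0 0 0.02; 0 0.5 -0.14 0 0 0 0.026; 0 0.6 -0.17 0 0 0 0.032; 0 0.7 -0.2 0 0 0 0.038; 0 0.77 -0.22 0 0 0 0.043; 0 0.814 -0.231 0 0 0 0.043; 0 0.814 -0.231 0 0 0 0.043; 0 0.814 -0.231 0 0 0 0.043")

```text
time: 12.5
tool_pos: [0.538, 0.2084, 0.2559]
ee_rot: [-3.141, 0.003, 0.633]
wrist_force: [0.3, -0.4, -1.7]
width: 0.0117
```

```bash
python3 - <<'E'
from h import *
snap('wrist','w6');snap('top','t6')
E
python3 crop.py pics/t6.png 0 100 200 260 4 pics/c11.png
```

```text
(no output)
```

View pics/w6.png

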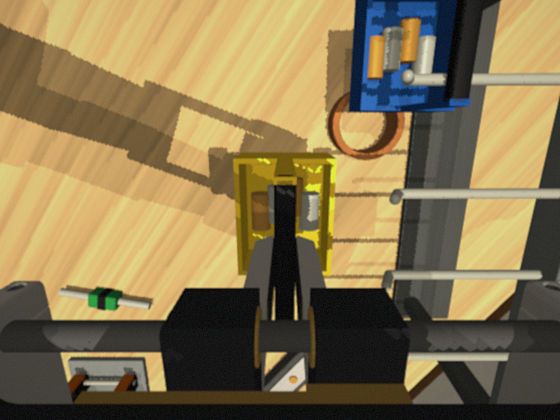

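View pics/c11.png

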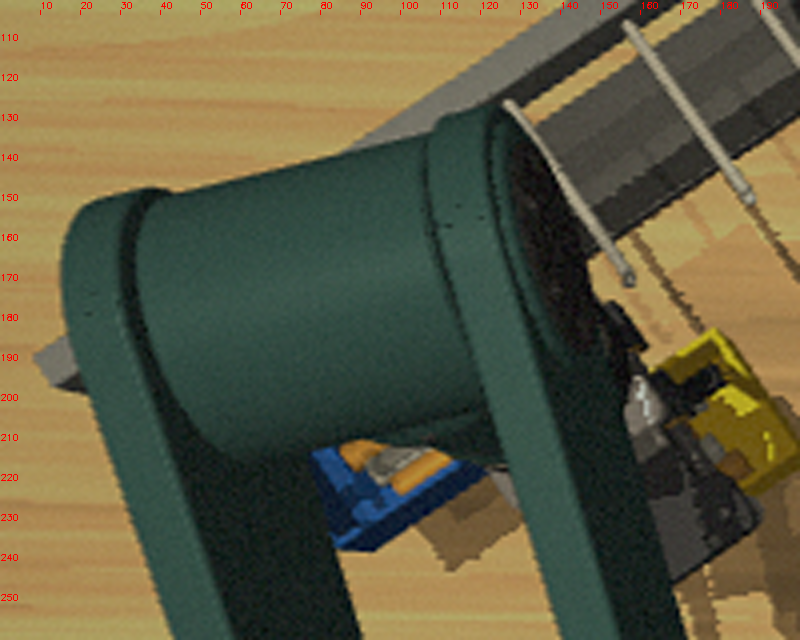

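>>> servo_tool(targets="0 0.05 -0.006 0 0 0 0; 0 0.12 -0.006 0 0 0 0; 0 0.19 -0.006 0 0 0 0; 0 0.26 -0.006 0 0 0 0; 0 0.33 -0.006 0 0 0 0; 0 0.38 -0.006 0 0 0 0; 0 0.412 -0.006 0 0 0 0; 0 0.412 -0.006 0 0 0 0; 0 0.412 -0.006 0 0 0 0")

```text
time: 13.35
tool_pos: [0.6206, 0.2698, 0.2575]
ee_rot: [3.142, 0.001, 0.632]
wrist_force: [0.2, -0.5, -1.8]
width: 0.0115
```

>>> servo_tool(targets="0 0 0 0.03 0 0 0; 0 0 0 0.06 0 0 0; 0 0 0 0.09 0 0 0; 0 0 0 0.12 0 0 0; 0 0 0 0.14 0 0 0; 0 0 0 0.152 0 0 0; 0 0 0 0.152 0 0 0; 0 0 0 0.152 0 0 0")

```text
time: 14.02
tool_pos: [0.6202, 0.2706, 0.2204]
ee_rot: [3.141, 0.0, 0.633]
wrist_force: [-1.9, -2.3, 2.8]
width: 0.0116
```

```bash
python3 - <<'E'
from h import *
snap('wrist','w7');snap('side','s7')
E
python3 crop.py pics/s7.png 130 60 330 240 4 pics/c9.png
```

```text
(no output)
```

View pics/w7.png

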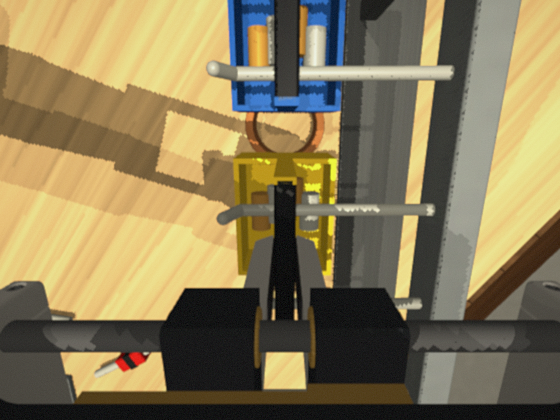

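View pics/c9.png

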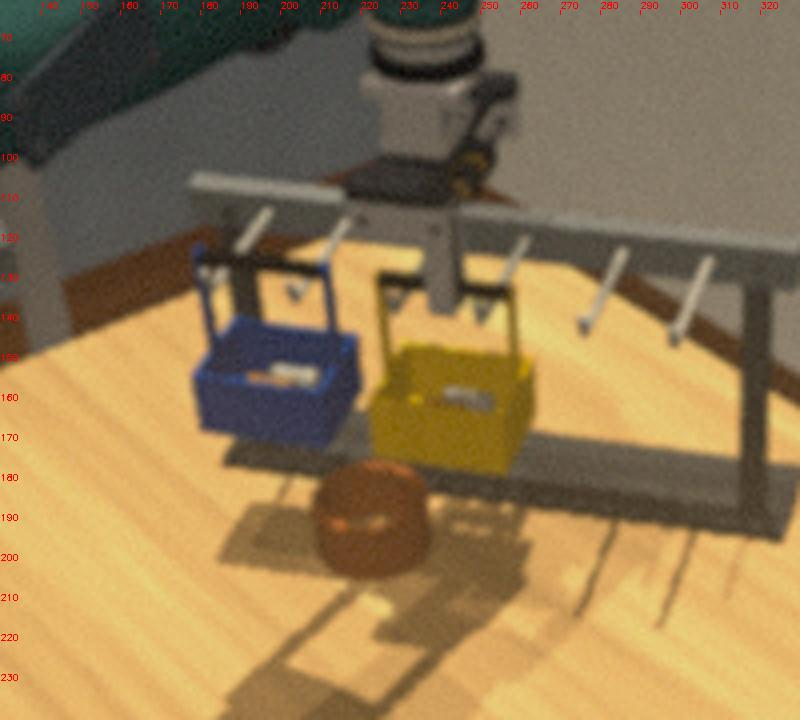

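>>> servo_tool(targets="0.3 0 0 0 0 0 0; 0.5 0 0 0 0 0 0; 0.5 0 0 0 0 0 0; 0.5 0 0 0 0 0 0; 0.5 0 0 0 0 0 0; 0.5 0 0 0 0 0 0; 0.5 0 0 -0.1 0 0 0; 0.5 0 0 -0.2 0 0 0; 0.5 0 0 -0.28 0 0 0; 0.5 0 0 -0.28 0 0 0; 0.5 0 0 -0.28 0 0 0")

```text
time: 15.03
tool_pos: [0.6213, 0.271, 0.291]
ee_rot: [3.141, -0.004, 0.633]
wrist_force: [-0.2, 0.5, -0.2]
width: 0.0468
```

```bash
python3 go.py .621 .271 .29 36.3 .6 .07 .25 0; python3 go.py .6 .07 .25 0 .591 -.088 .13 -25.4
```

```text
[-0.544  0.598  0.16   0.202] dist 0.206 rows>= 6.0
[-0.036  0.632  0.48   0.141] dist 0.199 rows>= 5.0
```

>>> servo_tool(targets="0.5 -0.1 0.1 0 0 0 0.03; 0.5 -0.2 0.2 0 0 0 0.06; 0.5 -0.3 0.32 0 0 0 0.1; 0.5 -0.544 0.598 0.0 0 0 0.202; 0.6 -0.544 0.598 0.0 0 0 0.202; 0.6 -0.544 0.598 0.0 0 0 0.202; 0.6 -0.544 0.598 0.0 0 0 0.202; 0.6 -0.544 0.598 0.16 0 0 0.202; 0.6 -0.544 0.598 0.16 0 0 0.202; 0.6 -0.544 0.598 0.16 0 0 0.202")

```text
time: 15.87
tool_pos: [0.5968, 0.0709, 0.2438]
ee_rot: [-3.141, 0.011, 0.001]
wrist_force: [-1.1, -0.1, 0.7]
width: 0.0563
```

>>> servo_tool(targets="0.7 -0.036 0.632 0.48 0 0 0.141; 0.7 -0.036 0.632 0.48 0 0 0.141; 0.7 -0.036 0.632 0.48 0 0 0.141; 0.7 -0.036 0.632 0.48 0 0 0.141; 0.7 -0.036 0.632 0.48 0 0 0.141; 0.7 -0.036 0.632 0.48 0 0 0.141; 0.7 -0.036 0.632 0.48 0 0 0.141; 0.7 -0.036 0.632 0.48 0 0 0.141")

```text
time: 16.53
tool_pos: [0.5922, -0.0871, 0.1321]
ee_rot: [-3.14, -0.004, -0.443]
wrist_force: [-0.4, 0.5, 0.0]
width: 0.0657
```

```bash
python3 - <<'E'
from h import *
snap('wrist','w8');snap('top','t8');snap('side','s8')
E
python3 crop.py pics/s8.png 130 60 330 240 4 pics/c9.png
```

```text
(no output)
```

View pics/w8.png

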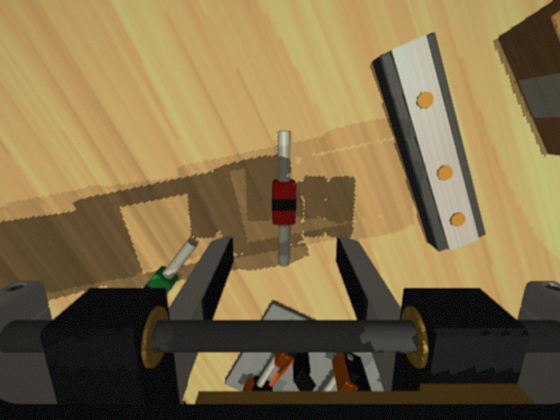

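View pics/c9.png

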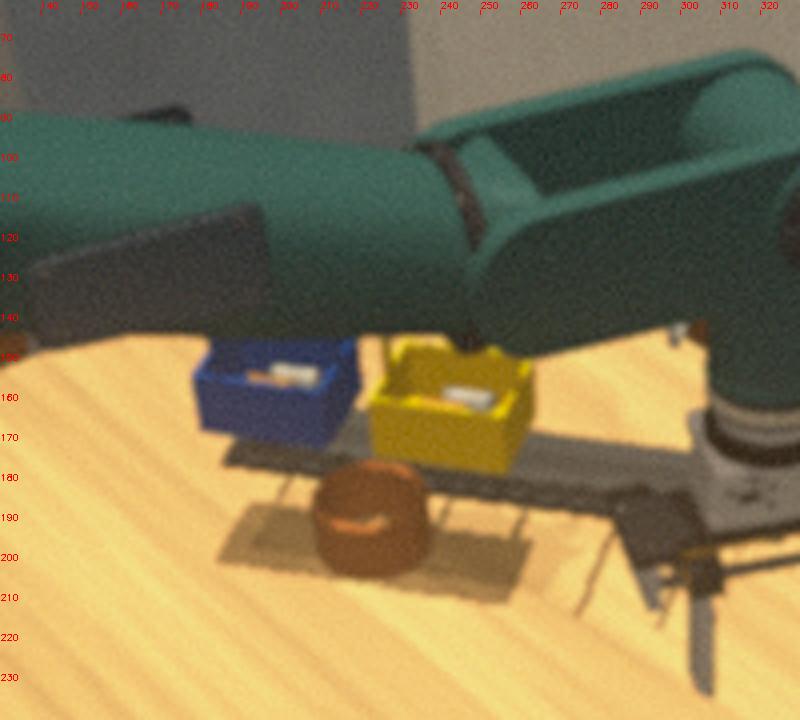

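View pics/t8.png

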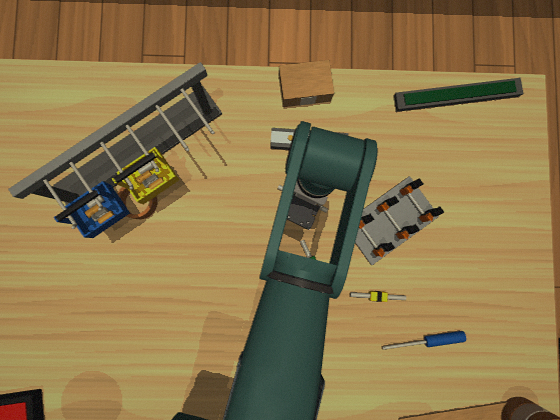

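```bash
cat > drv.py <<'E'
from h import *
import sys
a=list(map(float,sys.argv[1:5]))
im,K,W=snap('wrist'); o=get_obs()
p,q=onz(K,W,a[:2],.012),onz(K,W,a[2:],.012); 
ang=np.degrees(np.arctan2(*(p-q)[1::-1]))
print(o['tool_pos'],o['ee_rot'],(p+q)/2,np.linalg.norm(p-q),ang)
E
python3 drv.py 285 131 284 265.5;python3 crop.py pics/w8.png 240 120 330 280 4 pics/c12.png
```

```text
[ 0.59148303 -0.08684098  0.13166222] [-3.1405033  -0.00351312 -0.44245906] [ 0.5932195  -0.08693912  0.012     ] 0.14234913556539647 64.33927645137969
```

View pics/c12.png

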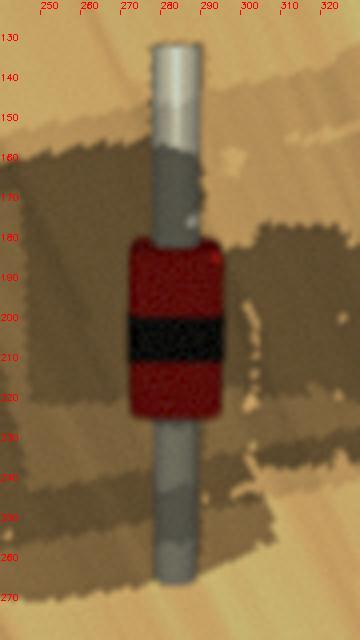

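```bash
python3 go.py .591 -.088 .13 -25.4 .5925 -.0875 .004 -25.6
```

```text
[ 0.005 -0.004  0.504  0.001] dist 0.126 rows>= 4.0
```

>>> servo_tool(targets="0.7 0.005 -0.004 0.12 0 0 0; 0.7 0.005 -0.004 0.24 0 0 0; 0.7 0.005 -0.004 0.36 0 0 0; 0.7 0.005 -0.004 0.44 0 0 0; 0.7 0.005 -0.004 0.48 0 0 0; 0.7 0.005 -0.004 0.504 0 0 0; 0.7 0.005 -0.004 0.504 0 0 0; 0 0.005 -0.004 0.504 0 0 0; 0 0.005 -0.004 0.504 0 0 0; 0 0.005 -0.004 0.504 0 0 0; 0 0.005 -0.004 0.504 0 0 0; 0 0.005 -0.004 0.504 0 0 0")

```text
time: 17.73
tool_pos: [0.5922, -0.0879, 0.0044]
ee_rot: [-3.141, -0.002, -0.445]
wrist_force: [-0.1, 0.2, 0.4]
width: 0.0356
```

>>> servo_tool(targets="0 0 0 0 0 0 0; 0 0 0 0 0 0 0; 0 0 0 0 0 0 0; 0 0 0 0 0 0 0; 0 0 0 -0.1 0 0 0; 0 0 0 -0.24 0 0 0; 0 0 0 -0.38 0 0 0; 0 0 0 -0.5 0 0 0; 0 0 0 -0.584 0 0 0; 0 0 0 -0.584 0 0 0; 0 0 0 -0.584 0 0 0")

```text
time: 18.65
tool_pos: [0.5922, -0.0879, 0.1501]
ee_rot: [-3.141, -0.002, -0.445]
wrist_force: [-0.0, 0.4, -1.6]
width: 0.0239
```

```bash
python3 go.py .5925 -.0875 .15 -25.4 .53 -.25 .2 -54.2;  python3 go.py .53 -.25 .2 -54.2 .475 -.362 .2 -54.2
```

```text
[ 0.053  0.694 -0.2    0.16 ] dist 0.181 rows>= 5.0
[ 0.235  0.44   0.    -0.   ] dist 0.125 rows>= 3.0
```

>>> servo_tool(targets="0 0.005 0.07 -0.04 0 0 0.016; 0 0.01 0.15 -0.1 0 0 0.035; 0 0.02 0.25 -0.15 0 0 0.06; 0 0.03 0.37 -0.2 0 0 0.085; 0 0.04 0.48 -0.2 0 0 0.11; 0 0.05 0.58 -0.2 0 0 0.135; 0 0.053 0.65 -0.2 0 0 0.15; 0 0.053 0.694 -0.2 0 0 0.16; 0 0.053 0.694 -0.2 0 0 0.16; 0 0.053 0.694 -0.2 0 0 0.16")

```text
time: 19.48
tool_pos: [0.5283, -0.2495, 0.1972]
ee_rot: [3.141, 0.004, -0.947]
wrist_force: [0.1, 0.0, -2.0]
width: 0.024
```

>>> servo_tool(targets="0 0.04 0.08 0 0 0 0; 0 0.09 0.17 0 0 0 0; 0 0.14 0.26 0 0 0 0; 0 0.18 0.34 0 0 0 0; 0 0.21 0.4 0 0 0 0; 0 0.235 0.44 0 0 0 0; 0 0.235 0.44 0 0 0 0; 0 0.235 0.44 0 0 0 0; 0 0.235 0.44 0 0 0 0")

```text
time: 20.23
tool_pos: [0.4747, -0.3606, 0.1992]
ee_rot: [-3.141, 0.001, -0.946]
wrist_force: [0.7, 0.7, -1.8]
width: 0.0239
```

```bash
python3 - <<'E'
from h import *
o=get_obs();print(o['tool_pos'],o['ee_rot'])
snap('wrist','w9')
E
python3 crop.py pics/w9.png 180 70 380 240 4 pics/c12.png
```

```text
[ 0.47469529 -0.36063538  0.19922104] [-3.14070488e+00  8.29370826e-04 -9.45794267e-01]
```

View pics/w9.png

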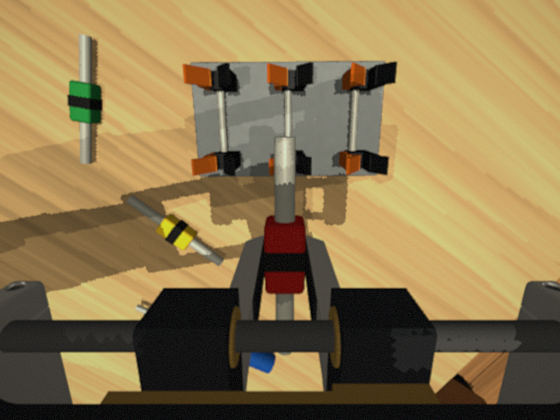

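View pics/c12.png

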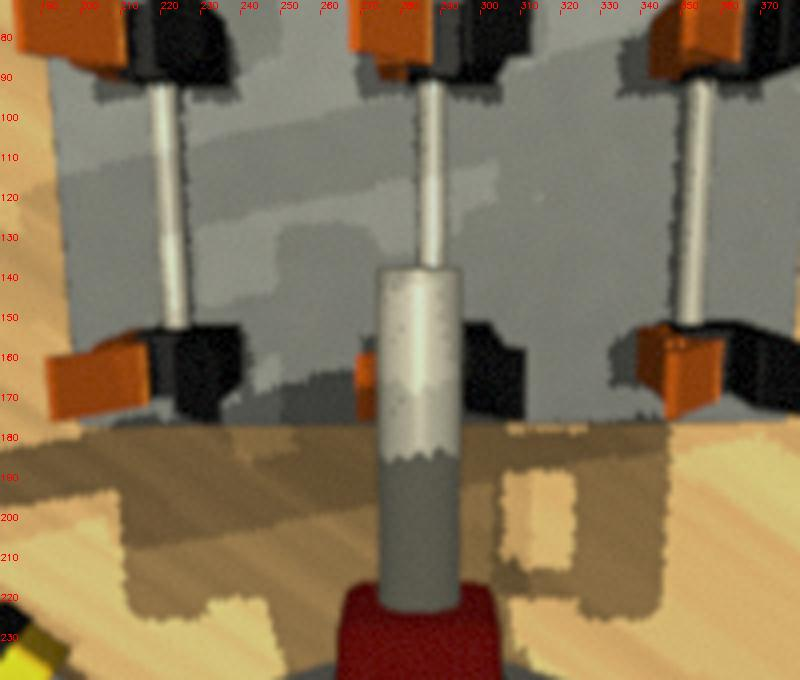

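```bash
python3 - <<'E'
from h import *
im,K,W=snap('wrist')
P=lambda u,z=.01:onz(K,W,u,z)
A=P((190.3,62)); C=P((200,176)); D=P((381.5,176))
print(A,C,D,np.linalg.norm(A-C),np.linalg.norm(C-D),np.degrees(np.arctan2(*(D-C)[1::-1])))
print((A+D)/2)
for r in [((220,90),(224,151)),((287.3,90),(287.3,137)),((355,90),(352.5,151))]:
    for z in (.01,.03,.05):
        a,b=P(r[0],z),P(r[1],z); c=np.array([.539,-.316,z]); ex=np.array([.585,-.811,0]);ey=np.array([.811,.585,0])
        print(z,[(round(float(ex@(v-c)),4),round(float(ey@(v-c)),4)) for v in (a,b)])
E
```

```text
[ 0.5297728  -0.19054194  0.01      ] [ 0.42608012 -0.26700278  0.01      ] [ 0.55738779 -0.44831745  0.01      ] 0.12883489842610923 0.22386763076948013 -54.0880314759586
[ 0.5435803 -0.3194297  0.01     ]
0.01 [(-0.0756, 0.0366), (-0.0746, -0.0324)]
0.03 [(-0.0716, 0.0348), (-0.0706, -0.0305)]
0.05 [(-0.0675, 0.0329), (-0.0667, -0.0286)]
0.01 [(0.0015, 0.0367), (0.0017, -0.0158)]
0.03 [(0.0013, 0.0349), (0.0015, -0.0148)]
0.05 [(0.0011, 0.033), (0.0013, -0.0138)]
0.01 [(0.0789, 0.0369), (0.0804, -0.0321)]
0.03 [(0.0746, 0.035), (0.076, -0.0302)]
0.05 [(0.0702, 0.0331), (0.0715, -0.0284)]
```

```bash
python3 - <<'E'
from h import *
im,K,W=snap('wrist'); o=get_obs()
ex=np.array([.585,-.811,0]);ey=np.array([.811,.585,0])
for u,z in (((285,137.5),.207),((284,217),.219),((284.5,293),.219)):
    p=onz(K,W,u,z)-o['tool_pos']; print(ex@p,ey@p)
E
for c in "-.075" 0 .075; do python3 -c "
c=$c;print(.541+c*.585,-.317-c*.811)"; done
python3 go.py .475 -.362 .2 -54.2 .585 -.378 .15 -54.2
```

```text
-1.5814601993178827e-06 0.07205971761402695
-0.00048013153141154976 0.029513373165807728
-0.00011370616211989494 -0.018236849211650575
0.49712500000000004 -0.256175
0.541 -0.317
0.584875 -0.377825
[ 0.309 -0.319  0.2   -0.   ] dist 0.122 rows>= 3.0
```

>>> servo_tool(targets="0 0.05 -0.05 0 0 0 0; 0 0.12 -0.12 0 0 0 0; 0 0.19 -0.2 0.03 0 0 0; 0 0.25 -0.26 0.1 0 0 0; 0 0.31 -0.31 0.2 0 0 0; 0 0.31 -0.31 0.3 0 0 0; 0 0.31 -0.31 0.36 0 0 0; 0 0.31 -0.31 0.4 0 0 0; 0 0.31 -0.31 0.4 0 0 0; 0 0.31 -0.31 0.4 0 0 0")

```text
time: 21.22
tool_pos: [0.5822, -0.3793, 0.0996]
ee_rot: [-3.142, 0.0, -0.947]
wrist_force: [0.3, -0.6, -1.7]
width: 0.0239
```

```bash
python3 - <<'E'
from h import *
o=get_obs();print(o['tool_pos'],o['ee_rot'],o['wrist_force'])
snap('wrist','w10');snap('side','s10')
E
python3 crop.py pics/s10.png 300 260 440 370 5 pics/c13.png
```

```text
[ 0.58217676 -0.379251    0.09955784] [-3.14151534e+00  3.73963068e-04 -9.47115232e-01] [ 0.27241337 -0.57458475 -1.669904  ]
```

View pics/w10.png

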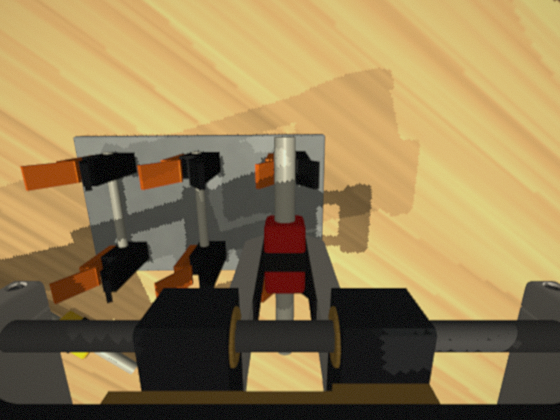

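View pics/c13.png

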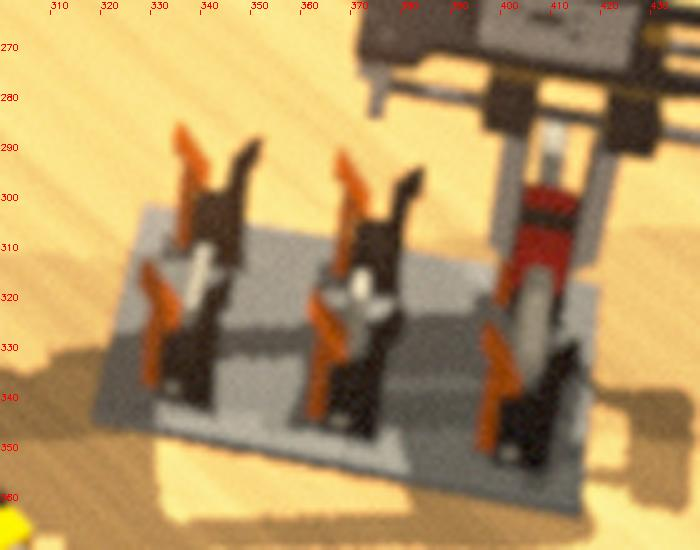

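>>> servo_tool(targets="0 0 0 0.04 0 0 0; 0 0 0 0.08 0 0 0; 0 0 0 0.1 0 0 0; 0 0 0 0.12 0 0 0; 0 0 0 0.12 0 0 0; 0 0 0 0.12 0 0 0")

```text
time: 21.82
tool_pos: [0.5817, -0.3794, 0.0686]
ee_rot: [3.141, 0.001, -0.948]
wrist_force: [-0.1, -0.2, -1.3]
width: 0.0235
```

>>> servo_tool(targets="0 0 0 0.01 0 0 0; 0 0 0 0.02 0 0 0; 0 0 0 0.03 0 0 0; 0 0 0 0.04 0 0 0; 0 0 0 0.04 0 0 0")

```text
time: 22.23
tool_pos: [0.5828, -0.3807, 0.0603]
ee_rot: [-3.141, -0.003, -0.948]
wrist_force: [0.6, -1.3, 0.2]
width: 0.0237
```

>>> servo_tool(targets="0 0 0 0.01 0 0 0; 0 0 0 0.02 0 0 0; 0 0 0 0.03 0 0 0; 0 0 0 0.04 0 0 0; 0 0 0 0.04 0 0 0")

```text
time: 22.65
tool_pos: [0.5822, -0.38, 0.0485]
ee_rot: [-3.142, -0.001, -0.948]
wrist_force: [3.1, -4.3, -1.7]
width: 0.024
```

>>> servo_tool(targets="0 0 0 0.01 0 0 0; 0 0 0 0.02 0 0 0; 0 0 0 0.03 0 0 0; 0 0 0 0.036 0 0 0; 0 0 0 0.036 0 0 0; 0 0 0 0.036 0 0 0")

```text
time: 23.15
tool_pos: [0.5809, -0.3783, 0.0417]
ee_rot: [3.141, 0.004, -0.948]
wrist_force: [-2.5, 1.7, 5.7]
width: 0.0238
```

```bash
python3 - <<'E'
from h import *
o=get_obs();print(o['tool_pos'],o['ee_rot'],o['wrist_force'])
snap('wrist','w11');snap('side','s11')
E
python3 crop.py pics/s11.png 300 260 440 370 5 pics/c13.png
```

```text
[ 0.58091942 -0.37828272  0.0416619 ] [ 3.14107129  0.00375491 -0.94751255] [-2.54640486  1.7008259   5.73757013]
```

View pics/c13.png

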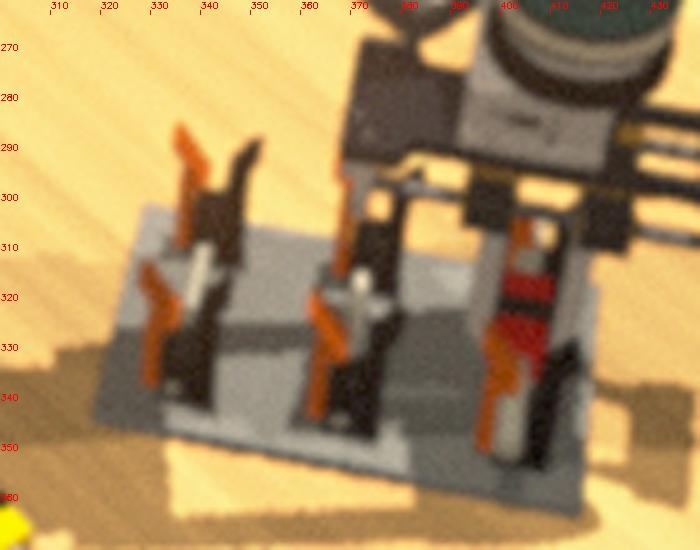

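>>> servo_tool(targets="0 0 0 0.004 0 0 0; 0 0 0 0.008 0 0 0; 0 0 0 0.008 0 0 0; 0 0 0 0.008 0 0 0")

```text
time: 23.58
tool_pos: [0.581, -0.3783, 0.0416]
ee_rot: [3.141, 0.003, -0.947]
wrist_force: [-5.1, 2.5, 12.0]
width: 0.0238
```

>>> servo_tool(targets="0.2 0 0 -0.004 0 0 0; 0.4 0 0 -0.004 0 0 0; 0.5 0 0 -0.004 0 0 0; 0.5 0 0 -0.004 0 0 0; 0.5 0 0 -0.004 0 0 0; 0.5 0 0 -0.1 0 0 0; 0.5 0 0 -0.25 0 0 0; 0.5 0 0 -0.4 0 0 0; 0.5 0 0 -0.56 0 0 0; 0.5 0 0 -0.56 0 0 0; 0.5 0 0 -0.56 0 0 0")

```text
time: 24.5
tool_pos: [0.5835, -0.3806, 0.1828]
ee_rot: [-3.139, -0.007, -0.947]
wrist_force: [0.3, 0.0, -0.5]
width: 0.0472
```

```bash
python3 - <<'E'
from h import *
o=get_obs();print(o['tool_pos'],o['ee_rot'],o['wrist_force'])
snap('wrist','w12');snap('side','s12');snap('top','t12')
E
python3 crop.py pics/s12.png 300 260 440 370 5 pics/c13.png
```

```text
[ 0.58352804 -0.3806115   0.18283693] [-3.13917115 -0.0071438  -0.9474993 ] [ 0.26643803  0.0210409  -0.52176987]
```

View pics/c13.png

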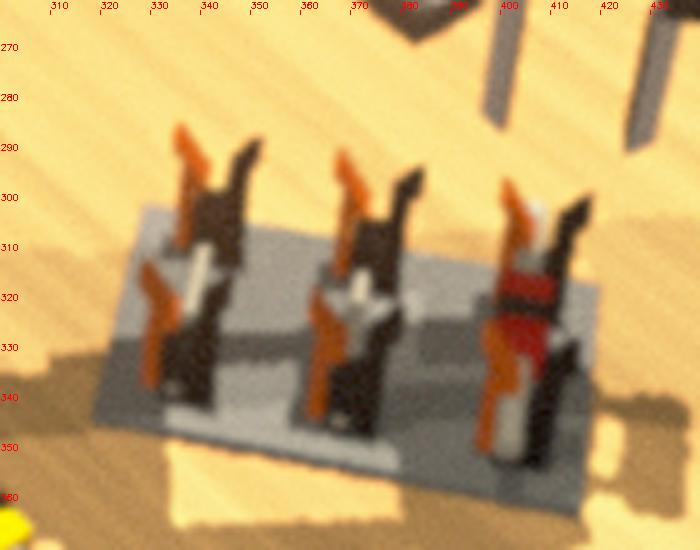

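View pics/t12.png

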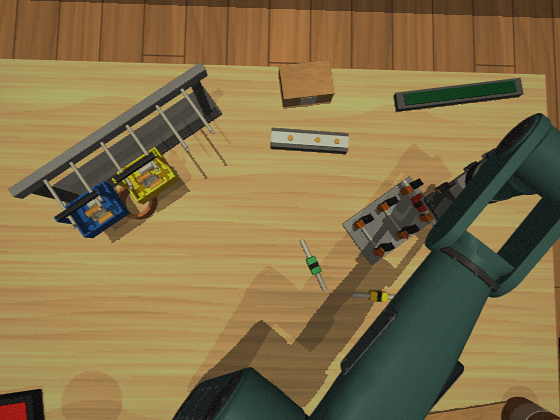

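View pics/w12.png

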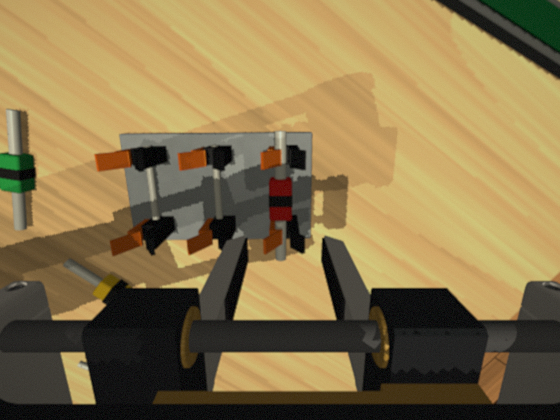

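```bash
python3 go.py .583 -.379 .179 -54.2 .50 -.25 .17 -57;python3 go.py  .50 -.25 .17 -57 .4225 -.1175 .13 -63
```

```text
[-0.613 -0.033  0.036  0.016] dist 0.154 rows>= 4.0
[-0.613 -0.029  0.16   0.033] dist 0.159 rows>= 4.0
```

>>> servo_tool(targets="0.5 -0.613 -0.033 0.036 0 0 0.016; 0.5 -0.613 -0.033 0.036 0 0 0.016; 0.5 -0.613 -0.033 0.036 0 0 0.016; 0.6 -0.613 -0.033 0.036 0 0 0.016; 0.7 -0.613 -0.033 0.036 0 0 0.016; 0.7 -0.613 -0.033 0.036 0 0 0.016; 0.7 -0.613 -0.033 0.036 0 0 0.016")

```text
time: 25.23
tool_pos: [0.4992, -0.2506, 0.1682]
ee_rot: [3.141, 0.001, -0.998]
wrist_force: [0.5, -0.2, -0.3]
width: 0.0657
```

>>> servo_tool(targets="0.7 -0.613 -0.029 0.16 0 0 0.033; 0.7 -0.613 -0.029 0.16 0 0 0.033; 0.7 -0.613 -0.029 0.16 0 0 0.033; 0.7 -0.613 -0.029 0.16 0 0 0.033; 0.7 -0.613 -0.029 0.16 0 0 0.033; 0.7 -0.613 -0.029 0.16 0 0 0.033; 0.7 -0.613 -0.029 0.16 0 0 0.033; 0.7 -0.613 -0.029 0.16 0 0 0.033; 0.7 -0.613 -0.029 0.16 0 0 0.033")

```text
time: 25.98
tool_pos: [0.4236, -0.1192, 0.1301]
ee_rot: [-3.141, -0.001, -1.103]
wrist_force: [0.1, -0.8, 0.7]
width: 0.0658
```

```bash
python3 - <<'E'
from h import *
snap('wrist','w13')
E
python3 crop.py pics/w13.png 240 110 330 290 4 pics/c12.png
```

```text
(no output)
```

View pics/w13.png

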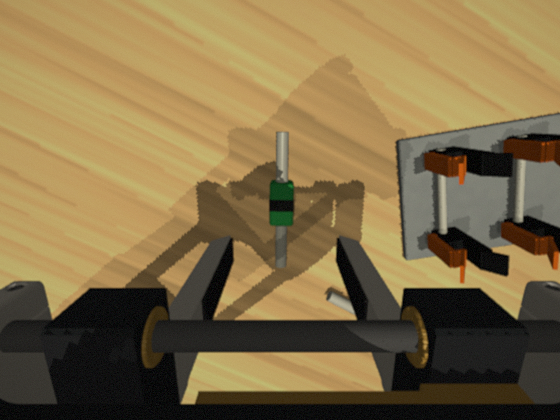

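View pics/c12.png

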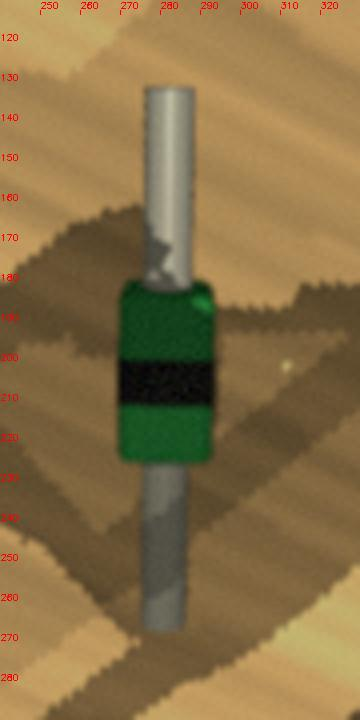

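```bash
python3 drv.py 282 131.5 280.8 267; python3 go.py .4225 -.1175 .13 -63 .4215 -.117 .004 -63.3
```

```text
[ 0.42314032 -0.11873705  0.12981556] [-3.14122202e+00 -4.40509658e-04 -1.10275847e+00] [ 0.42153788 -0.11607006  0.012     ] 0.14270652434525577 26.241210411054887
[-0.004  0.003  0.504  0.002] dist 0.126 rows>= 4.0
```

>>> servo_tool(targets="0.7 -0.01 0 0.12 0 0 0.003; 0.7 -0.01 0 0.24 0 0 0.003; 0.7 -0.01 0 0.36 0 0 0.003; 0.7 -0.01 0 0.44 0 0 0.003; 0.7 -0.01 0 0.48 0 0 0.003; 0.7 -0.01 0 0.504 0 0 0.003; 0.7 -0.01 0 0.504 0 0 0.003; 0 -0.01 0 0.504 0 0 0.003; 0 -0.01 0 0.504 0 0 0.003; 0 -0.01 0 0.504 0 0 0.003; 0 -0.01 0 0.504 0 0 0.003; 0 -0.01 0 0.504 0 0 0.003")

```text
time: 27.08
tool_pos: [0.4218, -0.1157, 0.0043]
ee_rot: [-3.14, -0.001, -1.111]
wrist_force: [0.7, -0.9, -0.9]
width: 0.036
```

>>> servo_tool(targets="0 0 0 0 0 0 0; 0 0 0 0 0 0 0; 0 0 0 0 0 0 0; 0 0 0 0 0 0 0; 0 0 0 -0.1 0 0 0; 0 0 0 -0.24 0 0 0; 0 0 0 -0.38 0 0 0; 0 0 0 -0.5 0 0 0; 0 0 0 -0.584 0 0 0; 0 0 0 -0.584 0 0 0; 0 0 0 -0.584 0 0 0")

```text
time: 28.0
tool_pos: [0.4216, -0.1156, 0.1499]
ee_rot: [-3.14, -0.001, -1.111]
wrist_force: [-0.8, -0.3, -1.0]
width: 0.0237
```

```bash
python3 - <<'E'
from h import *
im,K,W=snap('wrist','w14')
E
python3 go.py .4214 -.1152 .15 -63.5 .5376 -.3177 .15 -54.2
```

```text
[ 0.932 -0.055  0.    -0.052] dist 0.233 rows>= 6.0
```

View pics/w14.png

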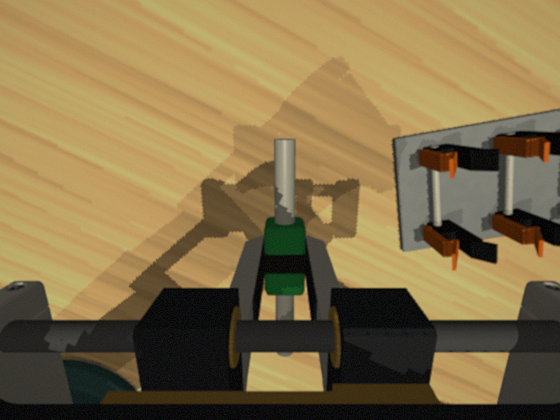

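>>> servo_tool(targets="0 0.06 0 0 0 0 -0.004; 0 0.16 -0.01 0 0 0 -0.01; 0 0.28 -0.015 0 0 0 -0.016; 0 0.4 -0.02 0 0 0 -0.022; 0 0.52 -0.03 0 0 0 -0.03; 0 0.64 -0.035 0 0 0 -0.036; 0 0.76 -0.04 0 0 0 -0.042; 0 0.86 -0.05 0 0 0 -0.048; 0 0.932 -0.055 0 0 0 -0.052; 0 0.932 -0.055 0.1 0 0 -0.052; 0 0.932 -0.055 0.2 0 0 -0.052; 0 0.932 -0.055 0.2 0 0 -0.052")

```text
time: 29.05
tool_pos: [0.5323, -0.3153, 0.0894]
ee_rot: [3.136, 0.017, -0.948]
wrist_force: [-0.9, 1.9, -3.1]
width: 0.0237
```

>>> servo_tool(targets="0 0 0 0 0 0 0; 0 0 0 0 0 0 0")

```text
time: 29.22
tool_pos: [0.5365, -0.3177, 0.0987]
ee_rot: [3.141, 0.002, -0.947]
wrist_force: [-0.2, -1.0, -1.2]
width: 0.0236
```

```bash
python3 - <<'E'
from h import *
snap('wrist','w15');snap('side','s15')
E
python3 crop.py pics/s15.png 300 260 440 370 5 pics/c13.png
```

```text
(no output)
```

View pics/c13.png

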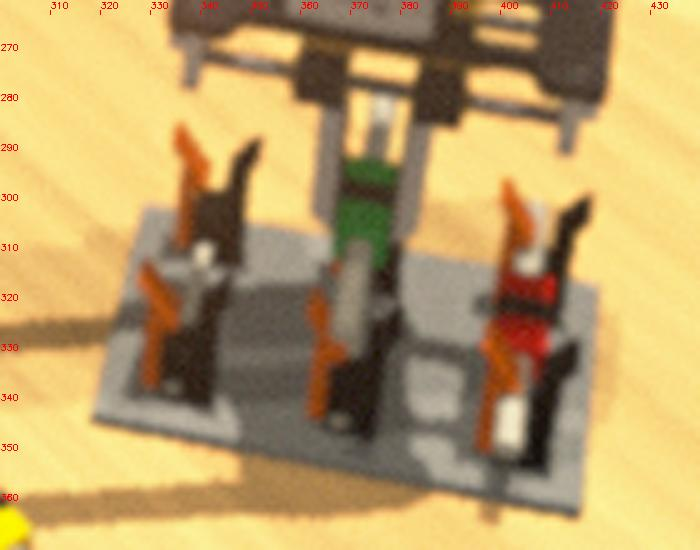

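View pics/w15.png

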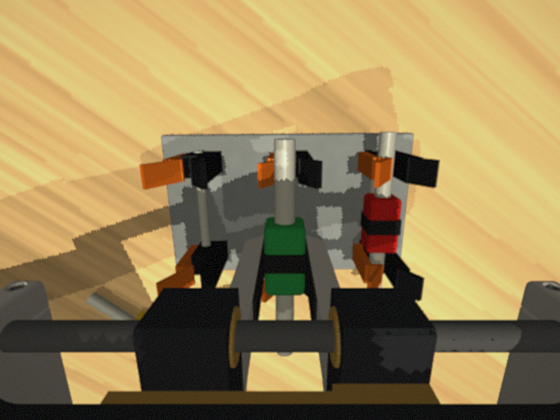

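>>> servo_tool(targets="0 0 0 0.04 0 0 0; 0 0 0 0.08 0 0 0; 0 0 0 0.11 0 0 0; 0 0 0 0.13 0 0 0; 0 0 0 0.15 0 0 0; 0 0 0 0.165 0 0 0; 0 0 0 0.18 0 0 0; 0 0 0 0.19 0 0 0; 0 0 0 0.2 0 0 0; 0 0 0 0.2 0 0 0")

```text
time: 30.15
tool_pos: [0.5375, -0.3189, 0.0492]
ee_rot: [-3.141, -0.002, -0.948]
wrist_force: [3.6, -4.1, -0.3]
width: 0.0237
```

>>> servo_tool(targets="0 0 0 0.01 0 0 0; 0 0 0 0.02 0 0 0; 0 0 0 0.03 0 0 0; 0 0 0 0.036 0 0 0; 0 0 0 0.036 0 0 0; 0 0 0 0.036 0 0 0")

```text
time: 30.65
tool_pos: [0.5364, -0.3176, 0.0417]
ee_rot: [3.141, 0.001, -0.947]
wrist_force: [-1.8, -1.0, 6.8]
width: 0.024
```

>>> servo_tool(targets="0 0 0 0.004 0 0 0; 0 0 0 0.008 0 0 0; 0 0 0 0.008 0 0 0; 0 0 0 0.008 0 0 0")

```text
time: 30.98
tool_pos: [0.5364, -0.3176, 0.0417]
ee_rot: [3.141, 0.001, -0.947]
wrist_force: [-4.4, 1.6, 14.3]
width: 0.0237
```

Home, same as the first. Release and lift.

>>> servo_tool(targets="0.2 0 0 -0.004 0 0 0; 0.4 0 0 -0.004 0 0 0; 0.5 0 0 -0.004 0 0 0; 0.5 0 0 -0.004 0 0 0; 0.5 0 0 -0.004 0 0 0; 0.5 0 0 -0.1 0 0 0; 0.5 0 0 -0.25 0 0 0; 0.5 0 0 -0.4 0 0 0; 0.5 0 0 -0.56 0 0 0; 0.5 0 0 -0.56 0 0 0; 0.5 0 0 -0.56 0 0 0")

```text
time: 31.9
tool_pos: [0.5383, -0.319, 0.182]
ee_rot: [-3.139, -0.006, -0.948]
wrist_force: [0.0, 0.4, 0.2]
width: 0.0469
```

```bash
python3 - <<'E'
from h import *
o=get_obs();print(o['tool_pos'])
snap('wrist','w16');snap('side','s16');snap('top','t16')
E
python3 crop.py pics/s16.png 180 200 440 400 3 pics/c13.png
```

```text
[ 0.53832482 -0.31896136  0.18201671]
```

View pics/c13.png

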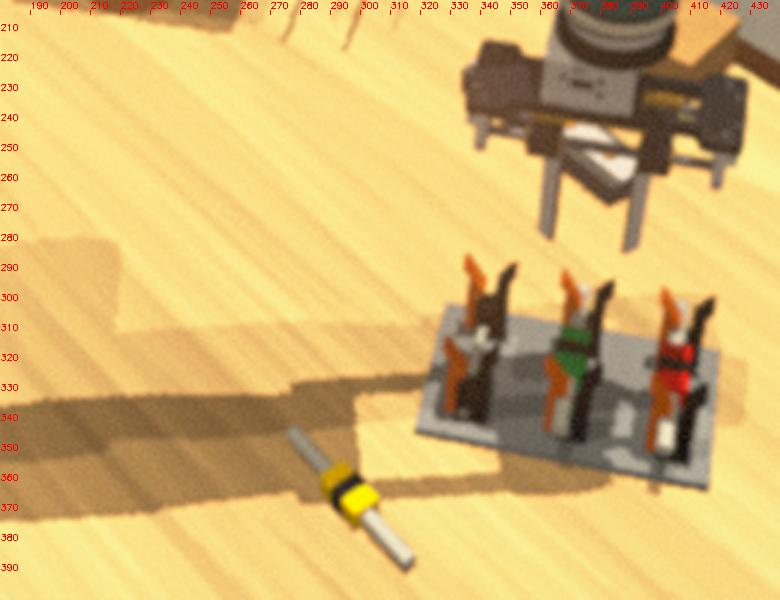

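View pics/t16.png

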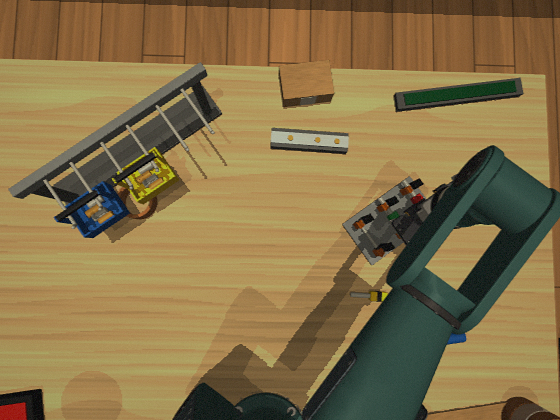

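```bash
python3 go.py .5376 -.3177 .179 -54.2 .3455 -.281 .13 -2.4
```

```text
[-0.569  0.537  0.196 -0.288] dist 0.202 rows>= 8.0
```

>>> servo_tool(targets="0.5 -0.1 0.1 0 0 0 -0.03; 0.5 -0.2 0.19 0 0 0 -0.07; 0.5 -0.3 0.28 0 0 0 -0.11; 0.6 -0.4 0.38 0.05 0 0 -0.15; 0.7 -0.5 0.47 0.1 0 0 -0.19; 0.7 -0.569 0.537 0.15 0 0 -0.23; 0.7 -0.569 0.537 0.196 0 0 -0.26; 0.7 -0.569 0.537 0.196 0 0 -0.288; 0.7 -0.569 0.537 0.196 0 0 -0.288; 0.7 -0.569 0.537 0.196 0 0 -0.288; 0.7 -0.569 0.537 0.196 0 0 -0.288; 0.7 -0.569 0.537 0.196 0 0 -0.288")

```text
time: 33.05
tool_pos: [0.3451, -0.281, 0.1292]
ee_rot: [-3.141, 0.0, -0.044]
wrist_force: [-0.0, -0.2, 0.2]
width: 0.0657
```

```bash
python3 - <<'E'
from h import *
snap('wrist','w17')
E
python3 crop.py pics/w17.png 240 110 330 290 4 pics/c12.png
```

```text
(no output)
```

View pics/w17.png

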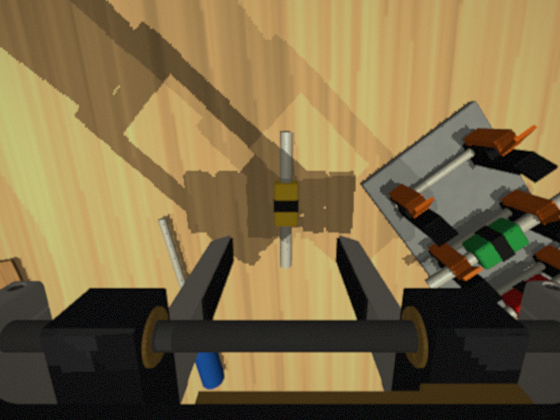

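View pics/c12.png

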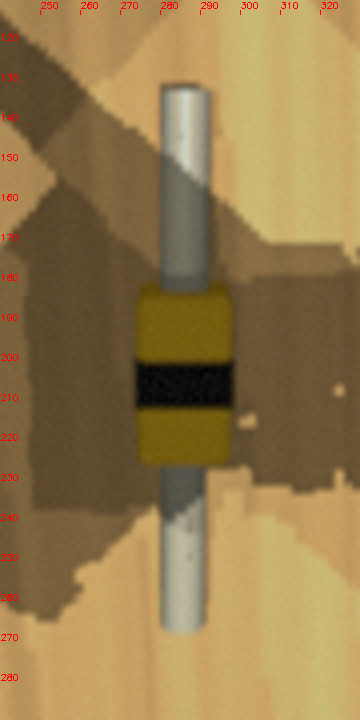

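```bash
python3 drv.py 286 131 285.6 267.3
```

```text
[ 0.34519494 -0.28109619  0.12949794] [-3.14149480e+00 -3.16800111e-05 -4.32225280e-02] [ 0.34790177 -0.28164757  0.012     ] 0.14325317014890485 87.50888521895556
```

>>> servo_tool(targets="0.7 0.008 0 0.12 0 0 0; 0.7 0.008 0 0.24 0 0 0; 0.7 0.008 0 0.36 0 0 0; 0.7 0.008 0 0.44 0 0 0; 0.7 0.008 0 0.48 0 0 0; 0.7 0.008 0 0.504 0 0 0; 0.7 0.008 0 0.504 0 0 0; 0 0.008 0 0.504 0 0 0; 0 0.008 0 0.504 0 0 0; 0 0.008 0 0.504 0 0 0; 0 0.008 0 0.504 0 0 0; 0 0.008 0 0.504 0 0 0")

```text
time: 34.15
tool_pos: [0.3473, -0.2815, 0.0043]
ee_rot: [3.141, -0.001, -0.043]
wrist_force: [-0.9, 0.8, -0.6]
width: 0.0358
```

>>> servo_tool(targets="0 0 0 0 0 0 0; 0 0 0 0 0 0 0; 0 0 0 0 0 0 0; 0 0 0 0 0 0 0; 0 0 0 -0.1 0 0 0; 0 0 0 -0.24 0 0 0; 0 0 0 -0.38 0 0 0; 0 0 0 -0.5 0 0 0; 0 0 0 -0.584 0 0 0; 0 0 0 -0.584 0 0 0; 0 0 0 -0.584 0 0 0")

```text
time: 35.07
tool_pos: [0.3473, -0.2814, 0.1498]
ee_rot: [3.14, -0.002, -0.043]
wrist_force: [-0.6, 0.7, -1.9]
width: 0.0238
```

```bash
python3 - <<'E'
from h import *
im,K,W=snap('wrist','w18')
E
python3 go.py .3475 -.281 .15 -2.4 .4937 -.2569 .15 -54.2
```

```text
[ 0.58  -0.121  0.     0.288] dist 0.148 rows>= 8.0
```

View pics/w18.png

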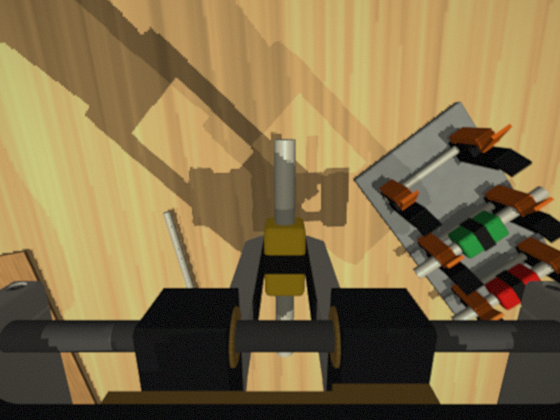

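>>> servo_tool(targets="0 0.04 -0.01 0 0 0 0.02; 0 0.1 -0.02 0 0 0 0.05; 0 0.17 -0.03 0 0 0 0.085; 0 0.25 -0.05 0 0 0 0.12; 0 0.33 -0.07 0 0 0 0.16; 0 0.41 -0.09 0 0 0 0.2; 0 0.48 -0.1 0 0 0 0.235; 0 0.54 -0.11 0 0 0 0.265; 0 0.578 -0.12 0 0 0 0.288; 0 0.578 -0.12 0 0 0 0.288; 0 0.578 -0.12 0 0 0 0.288; 0 0.578 -0.12 0 0 0 0.288")

```text
time: 36.12
tool_pos: [0.4912, -0.2569, 0.1474]
ee_rot: [3.14, 0.004, -0.946]
wrist_force: [-0.5, -0.4, -1.4]
width: 0.0239
```

>>> servo_tool(targets="0 0 0 0.08 0 0 0; 0 0 0 0.15 0 0 0; 0 0 0 0.2 0 0 0; 0 0 0 0.2 0 0 0; 0 0 0 0.2 0 0 0")

```text
time: 36.53
tool_pos: [0.4915, -0.2571, 0.0985]
ee_rot: [3.141, 0.002, -0.948]
wrist_force: [-0.4, -0.7, -1.9]
width: 0.0239
```

```bash
python3 - <<'E'
from h import *
o=get_obs();print(o['tool_pos'],o['ee_rot'])
snap('wrist','w19');snap('side','s19')
E
python3 crop.py pics/s19.png 300 260 440 370 5 pics/c13.png
```

```text
[ 0.49148134 -0.25707071  0.09849719] [ 3.14074661e+00  2.30738404e-03 -9.47712980e-01]
```

View pics/c13.png

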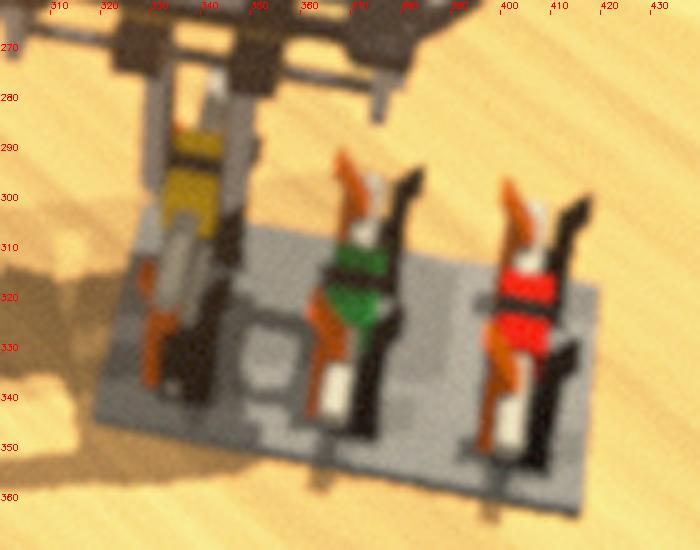

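View pics/w19.png

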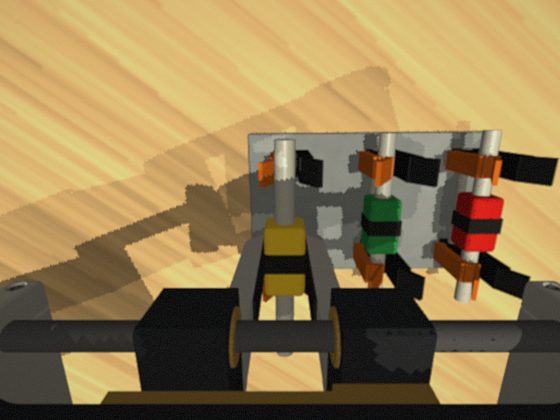

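>>> servo_tool(targets="0 0 0 0.04 0 0 0; 0 0 0 0.08 0 0 0; 0 0 0 0.11 0 0 0; 0 0 0 0.13 0 0 0; 0 0 0 0.15 0 0 0; 0 0 0 0.165 0 0 0; 0 0 0 0.18 0 0 0; 0 0 0 0.19 0 0 0; 0 0 0 0.2 0 0 0; 0 0 0 0.2 0 0 0")

```text
time: 37.47
tool_pos: [0.4933, -0.2581, 0.0493]
ee_rot: [-3.141, -0.002, -0.948]
wrist_force: [2.9, -4.5, 0.2]
width: 0.0237
```

>>> servo_tool(targets="0 0 0 0.01 0 0 0; 0 0 0 0.02 0 0 0; 0 0 0 0.03 0 0 0; 0 0 0 0.036 0 0 0; 0 0 0 0.036 0 0 0; 0 0 0 0.036 0 0 0")

```text
time: 37.97
tool_pos: [0.4922, -0.257, 0.0416]
ee_rot: [3.141, 0.001, -0.947]
wrist_force: [-0.4, -1.3, 6.4]
width: 0.024
```

>>> servo_tool(targets="0 0 0 0.004 0 0 0; 0 0 0 0.008 0 0 0; 0 0 0 0.008 0 0 0; 0 0 0 0.008 0 0 0")

```text
time: 38.3
tool_pos: [0.4923, -0.257, 0.0416]
ee_rot: [3.142, 0.0, -0.947]
wrist_force: [-5.1, 1.9, 13.8]
width: 0.0236
```

Release, lift, then swing back clear for a final look.

>>> servo_tool(targets="0.2 0 0 -0.004 0 0 0; 0.4 0 0 -0.004 0 0 0; 0.5 0 0 -0.004 0 0 0; 0.5 0 0 -0.004 0 0 0; 0.5 0 0 -0.004 0 0 0; 0.5 0 0 -0.1 0 0 0; 0.5 0 0 -0.25 0 0 0; 0.5 0 0 -0.4 0 0 0; 0.5 0 0 -0.56 0 0 0; 0.5 0 0 -0.7 0 0 0; 0.5 0 0 -0.7 0 0 0; 0.5 0 0 -0.7 0 0 0")

```text
time: 39.3
tool_pos: [0.4936, -0.2578, 0.2161]
ee_rot: [-3.139, -0.005, -0.947]
wrist_force: [0.5, -0.7, -1.1]
width: 0.0471
```

>>> servo_tool(targets="0.5 -0.7 0 -0.1 0 0 0; 0.5 -0.7 0 -0.1 0 0 0; 0.5 -0.7 0 -0.1 0 0 0; 0.5 -0.7 0 -0.1 0 0 0; 0.5 -0.7 0 -0.1 0 0 0; 0.5 -0.7 0 -0.1 0 0 0; 0.5 -0.7 0 -0.1 0 0 0; 0.5 -0.7 0 -0.1 0 0 0; 0.5 -0.7 0 -0.1 0 0 0")

```text
time: 40.05
tool_pos: [0.3907, -0.1161, 0.2371]
ee_rot: [3.14, 0.002, -0.949]
wrist_force: [-0.7, 0.0, -0.5]
width: 0.0471
```

```bash
python3 - <<'E'
from h import *
o=get_obs();print(o['time'],o['tool_pos'],o['wrist_force'])
snap('wrist','w20');snap('side','s20');snap('top','t20')
E
python3 crop.py pics/s20.png 310 270 440 370 6 pics/c13.png;python3 crop.py pics/s20.png 160 95 340 220 4 pics/c14.png; python3 crop.py pics/t20.png 0 55 460 310 1 pics/c15.png
```

```text
40.05 [ 0.39074421 -0.11611106  0.237075  ] [-0.66754135  0.01615745 -0.53166755]
```

View pics/c13.png

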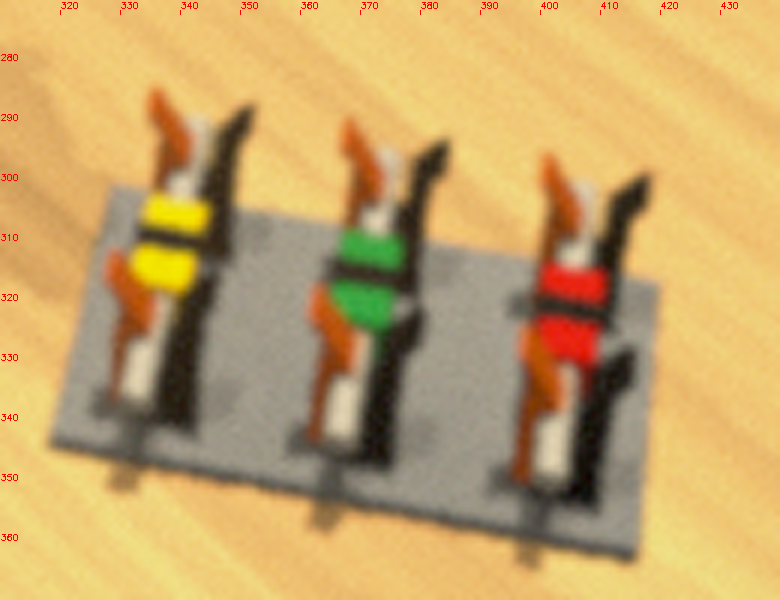

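View pics/c14.png

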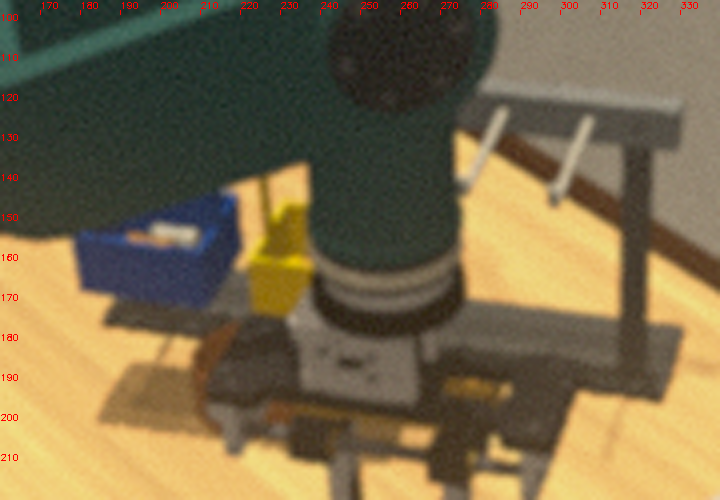

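View pics/t20.png

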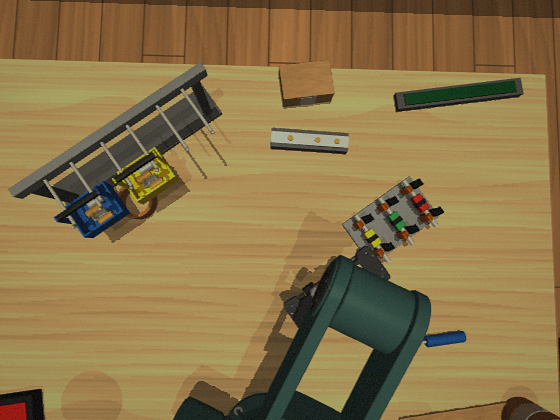

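```bash
python3 -c "
from bench import robot
print(robot.close_job())"
```

```text
the job is handed in; nothing more can be done
None
```

I hung both baskets on the rack and pressed all three drivers home in the clip rail, then handed the job in at about 40 s. The job report gives no verdict.

- **Baskets:** Blue is on the hook nearest the robot and yellow is on the middle one. Each bar lies across both prongs. No green basket appeared in any picture, so I took it as absent.
- **Drivers:** Red is in the farthest clip, green in the middle and yellow in the nearest. Each stopped firmly at the seated height: about 12 to 14 N of push gave no further movement. In the last side picture each shank lies under a jaw standing as it did empty.
- **Last checks:** The final top picture shows both baskets hanging as I left them, and the tape roll and lock case look unmoved. The arm hid part of the baskets in the last side picture, so that check rests on the top picture and on earlier side pictures.
- **Disagreement:** The wrist and top cameras differed by about 7 mm on the blue basket's hook position along the rack. I used the average, and the bar came down well centred.

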